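# Pack ground bars in their carrier and lock it with a pin spanner

### The arm

A 6-joint arm with a two-finger parallel gripper is mounted at the origin on a cart in front of the work surface, level with it; the furniture and walls round the work are solid. World frame = base frame: x ahead of the robot, y to its left, z up, the work surface at z = 0. Lengths are in mm, angles in degrees, forces in N, time in s.
With the tool pointing down it reaches from about 300 to 850 mm from the base axis. Payload 4.2 kg.
Tool frame: the origin (TCP) lies at the very end of the fingers, on their centre line; the grasp point (between the pads) lies 19 mm behind it (env.grip_depth is the distance from the TCP to the grasp point, in mm); z points along the fingers, y is the line along which they close (so a half turn about z gives the same grasp; the last joint's range is limited). The gripper opens to 91 mm and grips with 3 to 60 N. Pads are 32 mm wide; open, the fingers measure 118 mm over their backs; the gripper's body (76 mm by 178 mm) begins 60 mm behind the grasp point.
Start: joints at [62.452, 18.312, 89.639, -0, 72.044, -1.146], TCP at [255.688, 515.044, 182.376] pointing down, gripper open.
Joint ranges: [-177.97, 177.97], [-48.28, 115.42], [12.27, 149.76], [-77.06, 257.06], [2.81, 150.46], [-146.56, 146.56]. Speed limits (degrees/s): [147.25, 147.25, 180, 180, 180, 180].

### API

Orientations are given as [roll, pitch, yaw] about the fixed x, y, z axes, in that order (R = Rz(yaw) Ry(pitch) Rx(roll)).
In Python, from workcell import env, cams gives the robot as it stands.
- The arm moves only by the tool apply_moves, never from a script. Its argument "deltas" is a list of rows, each a list of 5 numbers: the shift along the tool's x, y, z in m, then the turn about the tool's z in rad, then the opening, from -1 (shut) to 1 (fully open), so that 0 is half open. In form: [[tx, ty, tz, roll, gripper], ...]. A call has 1 to 5 rows; each row is the pose to reach, as a shift and turn from the pose commanded when the call began, along the tool's axes at that moment; what a row does not reach only later rows make up. A row lasts 1/10 s, in which the tool goes at most 50 mm and 8.59 degrees, less where a joint would pass 70% of its speed; a pose out of reach is approached as far as the arm can. A call with a gripper value outside its range is refused whole. The fingers move at their own pace and stop on an object; "grip_force" is the grip in N (left out, the last holds). Time passes only in rows, so rows that repeat a pose let the fingers close. It gives the time, the measured TCP pose, the force, the opening and the grip force at its end, in the units of the state.
- env.state(): the state, without advancing time (a new reading comes with each control period).
- cams.grab_frame(name): name is "scene" or "top" or "wrist"; returns the picture (400x640x3 uint8, blue, green, red); there is no depth.
- cams.get_calibration(name): a dict with "mtx" (3x3 intrinsics, pixels), "k1" (the pictures are not rectified: a ray, as slopes to the right and down, at radius r is drawn at 1 + k1 r^2 times it, then the intrinsics apply), "eye" and "attitude" of the camera in the world; the wrist camera has in their place "tool_from_camera" (4x4, takes a point from camera to tool coordinates, whose origin is the TCP and whose axes are the flange's). Camera axes: x right, y down, z forward; pixel columns grow to the right and rows downward; lengths in mm; the calibration is good to about 2 mm. A picture is of the moment at which its call begins: read the wrist's pose just before it. get_calibration takes no time and is no camera call.
- env.job_done(): hands the job in; it is judged then, once.
The state is a dict: "time_s": time; "qpos": joint angles; "qvel": joint speeds; "effort": joint torques, N m; "ee_pos": TCP position; "ee_rot": TCP orientation; "force": force on the tool from outside, world axes, zero at the start; "torque": the same for the moment, N m; "gripper_width": finger opening in mm; "gripper_force": force on a finger pad.
Only numpy, scipy, OpenCV 4.12 (cv2) and the standard library are available. Lean on these libraries where they do the work, as an engineer would, in place of code of your own. Each camera call takes 0.05 s, during which the arm holds its last target. There are 200 camera calls.

### The job

Pack the ground steel bars in their carrier. First engage both pins of the pin spanner in the two holes of the lock ring, turn the ring anticlockwise (from above) fully open and put the spanner back in its rest; then lay every square bar flat in a bay, one to a bay, and set the bridge over them, both feet fully home on the end pads. Last, use the spanner the same way to turn the ring clockwise fully home so that its finger locks the bridge, and return the spanner to its rest; leave the other tools alone.

Things in the scene. Friction and masses are not known exactly. Their poses are not given: they have to be found in the camera images.
- carrier: Fixed grey base plate, 130 mm in x (-65 to 65), 296 mm in y (-192 to 104), 10 mm thick, on the bench. Origin: underside, below the middle bay; z up. Three bays for bars run along its x, between aluminium ribs (tops at z = 18 mm); end pads for the bridge's feet at y = -92 and 92 mm; the lock ring stands on a pedestal at x = 0, y = -146 mm.
- bay0 (a point): Middle of the floor of a bay, 10 mm above the bench. Axes as the carrier's. The bay is 112 mm long (x) and 26 mm wide (y), its ribs 8 mm high above the floor; the bays lie 56 mm apart. Any bar may go in any bay.
- bay1 (a point): Middle of the floor of a bay, 10 mm above the bench. Axes as the carrier's. The bay is 112 mm long (x) and 26 mm wide (y), its ribs 8 mm high above the floor; the bays lie 56 mm apart. Any bar may go in any bay.
- bay2 (a point): Middle of the floor of a bay, 10 mm above the bench. Axes as the carrier's. The bay is 112 mm long (x) and 26 mm wide (y), its ribs 8 mm high above the floor; the bays lie 56 mm apart. Any bar may go in any bay.
- pad0 (a point): Point on an end pad of the carrier, 18 mm above the bench, where the middle of a foot of the bridge belongs. Axes as the carrier's. Cheeks 7 mm high stand on both sides (32 mm apart in x) and a thin lip of the same height 9 to 10 mm farther out along y.
- pad1 (a point): Point on an end pad of the carrier, 18 mm above the bench, where the middle of a foot of the bridge belongs. Axes as the carrier's. Cheeks 7 mm high stand on both sides (32 mm apart in x) and a thin lip of the same height 9 to 10 mm farther out along y.
- lock_ring (a joint): Turn of the lock ring, rad: stops at 0 = open and 1.35 = locked, grows clockwise from above; starts near locked; stays where left, friction about 0.12 N m. Disc 84 mm across, 16 mm thick, top 58 mm above the bench, two holes 60 mm apart, and a finger 22 mm wide that reaches 64 mm from the axis. Locked, the finger points along the carrier's +y, 2 mm above the bridge's end, and the holes' line along its x.
- ring_axis (a point): Centre of the lock ring's top face, on its axis; z up. This frame turns with the ring: its +x points to ring_hole0, its +y along the finger.
- ring_hole0 (a point): Centre of the mouth of one pin hole (13 mm diameter, 16 mm deep), level with the ring's top, 30 mm from the axis.
- ring_hole1 (a point): Centre of the mouth of the other pin hole, 30 mm from the axis on the opposite side.
- pin_spanner: Loose pin spanner, about 0.25 kg, upright in its rest. Origin: middle of its foot bar's underside; z up. Foot bar 84 (x) x 22 (y) x 14 mm; two like pins (8 mm thick, round-ended, 12 mm long) point down at x = -30 and 30 mm; upright grip 34 (x) x 20 (y) mm up to z = 80 mm, to be pinched across y. Seated in the ring, its origin is on point ring_axis (play 0.08 rad).
- pin0 (a point): Tip of the pin at x = +30 mm (z = -12 mm) of the spanner.
- pin1 (a point): Tip of the pin at x = -30 mm (z = -12 mm) of the spanner.
- rest: Fixed wooden rest 110 (x) x 50 (y) x 24 mm high. Origin: underside centre; z up. A slot (86 x 14 mm, 20 mm deep or more) runs along its x axis: the spanner stands in it with both pins down in the slot, its foot bar lying along x on the top at z = 24 mm, centred.
- bridge: Loose aluminium bridge, 0.2 to 0.4 kg, standing on the bench on its two feet. Origin: centre, level with the undersides of its feet; y along its length, z up. Plate 26 (x) x 200 (y) mm, z from 14 to 22 mm; feet 26 x 16 mm at y = -92 and 92 mm; black grip rib 16 (x) x 60 (y) mm, z from 22 to 47 mm, to be pinched across x. Either way round will do.
- bar0: Loose square ground steel bar, 100 x 20 x 20 mm, 0.28 kg; two or three such bars are present (None if absent). Origin: its middle; x along its length. The four long sides are alike. Lying in a bay its middle is at z = 20 mm of the carrier.
- bar1: Loose square ground steel bar, 100 x 20 x 20 mm, 0.28 kg; two or three such bars are present (None if absent). Origin: its middle; x along its length. The four long sides are alike. Lying in a bay its middle is at z = 20 mm of the carrier.
- bar2: Loose square ground steel bar, 100 x 20 x 20 mm, 0.28 kg; two or three such bars are present (None if absent). Origin: its middle; x along its length. The four long sides are alike. Lying in a bay its middle is at z = 20 mm of the carrier.
- spanner_13: Bystander: loose combination spanner (171 mm long), lying on the bench; leave it where it is.
- tape_measure: Bystander: loose yellow tape measure (66x85x37 mm), lying on the bench; leave it where it is.
- screwdriver_old: Bystander: loose screwdriver with a wooden handle (174 mm long), lying on the bench; leave it where it is.

How it is judged:
By the outcome, as a careful person would: the job done as asked, in the order asked, and still so for the second after the job is handed in, with the robot touching nothing.
Of bar0, bar1, bar2 only 2 to 3 are there at a start; the rules pass over those that are not, and their reading is None.
At some moment in a run one of bar0, bar1, bar2 may be knocked a few centimetres aside while the robot is not near it.
It also fails if it takes over 192 s, if anything falls off the work surface, if the arm or the gripper's body presses on something with over 40 N, if the wrist force passes 120 N, or if a joint passes its speed limit or range.

## Working session

There is one attempt and no reset: what is moved stays moved. The work goes in short steps, Python scripts to look and compute and a tool call to move; the robot and the scene stay as the last step left them, time stands still between calls to the robot, and variables do not carry over. Pictures are saved under pics/ and viewed, at most 14 in all, crops included, and the job is handed in when it is done.

Besides the shell and the picture viewer there is one more tool, called after "Emit:" by a JSON object that holds its "fn" and its "kwargs". apply_moves: Moves the arm, as the interface text tells. Its arguments: {"type":"object","properties":{"deltas":{"type":"array"},"grip_force":{"type":"number"}},"required":["deltas"]}

```bash
ls; mkdir -p pics
python3 - <<'E'
from workcell import env,cams
import cv2
for n in("top","scene"):
    im=cams.grab_frame(n);cv2.imwrite(f"pics/{n}0.png",im);c=cams.get_calibration(n);print(n,c)
print(cams.get_calibration("wrist"));print(env.state())
E
```

```text
pics
top {'mtx': array([[473.62281756,   0.        , 318.40657708],
       [  0.        , 473.62281756, 202.87640658],
       [  0.        ,   0.        ,   1.        ]]), 'k1': -0.05113917367883875, 'eye': array([ 441.70529468,  -66.34116666, 1246.14209876]), 'attitude': array([-173.52225663,   -0.74774615,  -89.79025778])}
scene {'mtx': array([[395.14604784,   0.        , 318.19414392],
       [  0.        , 395.14604784, 199.38949657],
       [  0.        ,   0.        ,   1.        ]]), 'k1': -0.0858387649750615, 'eye': array([-110.25329534, -711.7405939 ,  583.87071002]), 'attitude': array([-119.43973088,    1.21889484,  -46.55826103])}
{'mtx': array([[351.72233496,   0.        , 320.25267006],
       [  0.        , 351.72233496, 196.65226701],
       [  0.        ,   0.        ,   1.        ]]), 'k1': -0.07124305745263537, 'tool_from_camera': array([[-1.10842109e-04, -9.59292195e-01, -2.82415426e-01,
         7.98223969e+01],
       [ 9.99999993e-01, -1.17472923e-04,  6.54620607e-06,
         3.70466085e-01],
       [-3.94558899e-05, -2.82415423e-01,  9.59292201e-01,
        -2.01941759e+02],
       [ 0.00000000e+00,  0.00000000e+00,  0.00000000e+00,
         1.00000000e+00]])}
{'time_s': 0.1, 'qpos': array([ 6.24495927e+01,  1.83473328e+01,  8.96976514e+01, -9.11662515e-04,
        7.20430914e+01, -1.14684166e+00]), 'qvel': array([-0.06172109, -0.08794578, -0.12602124,  0.03339512, -0.1122634 ,
        0.00106771]), 'effort': array([ 1.11890375e-03, -4.13333845e+01, -2.32511687e+01,  7.29406276e-02,
        4.21740348e-02, -6.86403109e-05]), 'ee_pos': array([255.48714915, 514.58510931, 181.62280863]), 'ee_rot': array([-1.79911925e+02, -8.96170553e-04,  1.53596715e+02]), 'force': array([-0.65492694, -0.46094768,  0.0682878 ]), 'torque': array([-0.0392621 , -0.00011396, -0.02445858]), 'gripper_force': 0.0, 'gripper_width': 91.52671162463201}
```

View pics/top0.png

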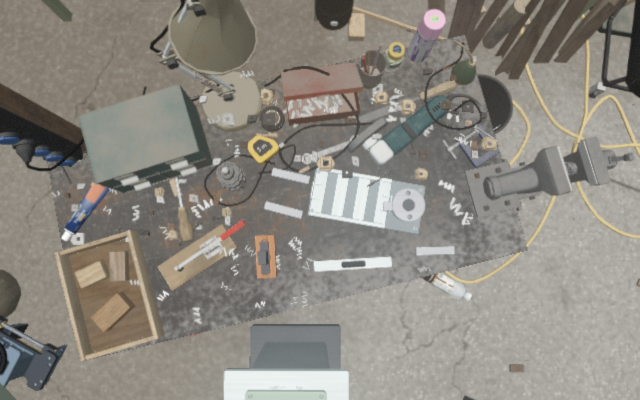

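View pics/scene0.png

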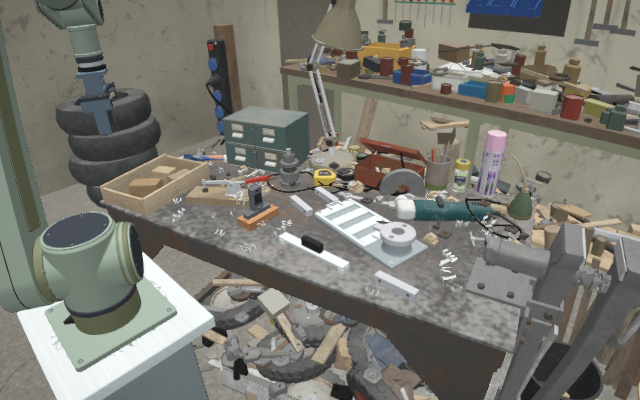

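The top view shows the bars at about (291,175), (283,210) and (435,251), and the bridge at (353,264). The spanner and its rest are at (265,256), the carrier at (368,200) and the ring at (408,205). Next I'll write helpers and get rough positions.

```bash
cat > h.py <<'E'
import numpy as np, cv2
from workcell import env, cams
from scipy.spatial.transform import Rotation as R
def toolT(s=None):
    s=s or env.state(); T=np.eye(4); T[:3,:3]=R.from_euler('xyz',s['ee_rot'],degrees=True).as_matrix(); T[:3,3]=s['ee_pos']; return T
def camT(n,s=None):
    c=cams.get_calibration(n)
    if n=='wrist': return c, toolT(s)@c['tool_from_camera']
    T=np.eye(4); T[:3,:3]=R.from_euler('xyz',c['attitude'],degrees=True).as_matrix(); T[:3,3]=c['eye']; return c,T
def und(c,px):
    px=np.atleast_2d(np.array(px,float)); K=c['mtx']
    return cv2.undistortPoints(px[:,None],K,np.array([c['k1'],0,0,0,0.]))[:,0]
def onplane(n,px,z,s=None,cT=None):
    c,T=cT or camT(n,s); u=und(c,px); d=np.c_[u,np.ones(len(u))]@T[:3,:3].T
    return T[:3,3]+d*((z-T[2,3])/d[:,2])[:,None]
def proj(cT,P):
    c,T=cT; p=(np.atleast_2d(P)-T[:3,3])@T[:3,:3]; u=p[:,:2]/p[:,2:]; u=u*(1+c['k1']*(u**2).sum(1))[:,None]
    return u*c['mtx'][0,0]+c['mtx'][:2,2]
def grab(name,f=None):
    s=env.state(); im=cams.grab_frame(name)
    if f: cv2.imwrite('pics/'+f,im)
    return im,camT(name,s),s
def delta(x,y,yaw,z=None):
    """row [tx,ty,tz,roll] in m,rad to reach world pose from current measured pose, yaw of tool (world deg, folded to half turn)"""
    s=env.state();T=toolT(s); d=np.array([x,y,s['ee_pos'][2] if z is None else z])-T[:3,3]
    t=d@T[:3,:3]/1000; r=(yaw-s['ee_rot'][2]+90)%180-90
    return np.round(t,4),round(float(-np.radians(r)),4)
E
python3 - <<'E'
from h import *
im=cv2.imread('pics/top0.png'); cT=camT('top')
for n,px,z in [('barA',(291,175),20),('barB',(283,210),20),('barC',(435,251),20),('bridge',(353,264),22),('rest',(265,256),24),('ring',(408,205),58),('tl',(316,170),10),('bl',(310,218),10),('br',(420,231),10),('tr',(428,181),10)]:
    print(n,onplane('top',[px],z).round(0)[0])
print(cv2.resize(im[150:290,220:460],None,fx=3.3,fy=3.3,interpolation=2).shape); cv2.imwrite('pics/t1.png',cv2.resize(im[150:290,220:460],None,fx=3.3,fy=3.3,interpolation=2))
E
```

```text
barA [654. -10.  20.]
barB [562.  10.  20.]
barC [ 457. -385.   20.]
bridge [ 423. -171.   22.]
rest [443.  55.  24.]
ring [ 572. -308.   58.]
tl [670. -75.  10.]
bl [542. -60.  10.]
br [ 509. -349.   10.]
tr [ 642. -373.   10.]
(462, 792, 3)
```

View pics/t1.png

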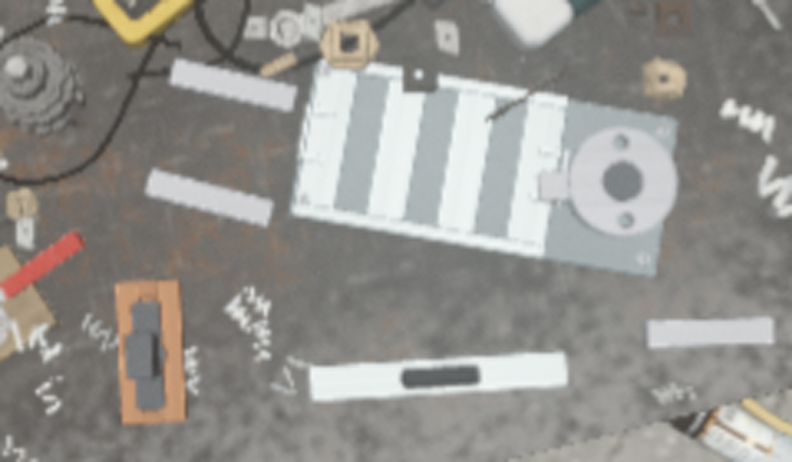

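The zoomed top view confirms three bars. The bridge stands with its long side along world y, and the finger is locked over the pad on the ring side. I'll bring the wrist camera over the spanner with the tool near yaw 0.

Emit:
{"fn": "apply_moves", "kwargs": {"deltas": [[-0.135,-0.125,-0.025,0,1],[-0.135,-0.125,-0.025,0,1],[-0.135,-0.125,-0.025,0,1],[-0.135,-0.125,-0.025,0,1],[-0.135,-0.125,-0.025,0,1]]}}

```text
time_s: 0.6
ee_pos: [321.9, 339.7, 208.0]
ee_rot: [-180.0, 0.1, 153.4]
force: [0.2, -0.1, 0.3]
gripper_width: 90.9
gripper_force: 0.0
```

Emit:
{"fn": "apply_moves", "kwargs": {"deltas": [[-0.135,-0.125,-0.025,0,1],[-0.135,-0.125,-0.025,0,1],[-0.135,-0.125,-0.025,0,1],[-0.135,-0.125,-0.025,0,1],[-0.135,-0.125,-0.025,0,1]]}}

```text
time_s: 1.1
ee_pos: [387.7, 168.8, 232.8]
ee_rot: [180.0, 0.1, 153.3]
force: [-0.7, 0.6, -0.1]
gripper_width: 91.3
gripper_force: 0.0
```

Emit:
{"fn": "apply_moves", "kwargs": {"deltas": [[-0.135,-0.125,-0.025,0,1],[-0.135,-0.125,-0.025,0,1],[-0.135,-0.125,-0.025,0,1],[-0.135,-0.125,-0.025,0,1],[-0.135,-0.125,-0.025,0,1]]}}

```text
time_s: 1.6
ee_pos: [453.7, -2.7, 257.2]
ee_rot: [180.0, 0.1, 153.4]
force: [-0.7, 0.5, 0.7]
gripper_width: 91.3
gripper_force: 0.0
```

Emit:
{"fn": "apply_moves", "kwargs": {"deltas": [[0,0,0,0.13,1],[0,0,0,0.26,1],[0,0,0,0.39,1],[0,0,0,0.52,1],[0,0,0,0.65,1]]}}

```text
time_s: 2.1
ee_pos: [451.5, 1.4, 256.7]
ee_rot: [-180.0, -0.1, 116.2]
force: [-0.4, 0.2, -0.6]
gripper_width: 91.3
gripper_force: 0.0
```

Emit:
{"fn": "apply_moves", "kwargs": {"deltas": [[0,0,0,0.13,1],[0,0,0,0.26,1],[0,0,0,0.39,1],[0,0,0,0.52,1],[0,0,0,0.65,1]]}}

```text
time_s: 2.6
ee_pos: [451.5, 1.4, 256.7]
ee_rot: [-179.9, -0.1, 78.9]
force: [0.0, 0.9, -0.3]
gripper_width: 91.3
gripper_force: 0.0
```

Emit:
{"fn": "apply_moves", "kwargs": {"deltas": [[0,0,0,0.13,1],[0,0,0,0.26,1],[0,0,0,0.39,1],[0,0,0,0.52,1],[0,0,0,0.65,1]]}}

```text
time_s: 3.1
ee_pos: [451.5, 1.4, 256.7]
ee_rot: [-179.9, -0.0, 41.7]
force: [0.3, -0.5, -0.2]
gripper_width: 91.3
gripper_force: 0.0
```

Emit:
{"fn": "apply_moves", "kwargs": {"deltas": [[0,0,0,0.13,1],[0,0,0,0.26,1],[0,0,0,0.39,1],[0,0,0,0.52,1],[0,0,0,0.65,1]]}}

```text
time_s: 3.6
ee_pos: [451.5, 1.4, 256.7]
ee_rot: [-179.9, 0.1, 4.4]
force: [0.5, -0.2, 1.3]
gripper_width: 91.1
gripper_force: 0.0
```

Run:
```python
from h import *
im,cT,s=grab('wrist','w1.png'); print(s['time_s'],s['ee_pos'],s['ee_rot'],s['qpos'].round(1),s['gripper_width'])
```

```text
3.6 [451.49030706   1.40660894 256.68040617] [-1.79913050e+02  6.50242838e-02  4.43772041e+00] [-1.3  4.6 96.6  0.1 78.8 84.2] 91.13900454019682
```

View pics/w1.png

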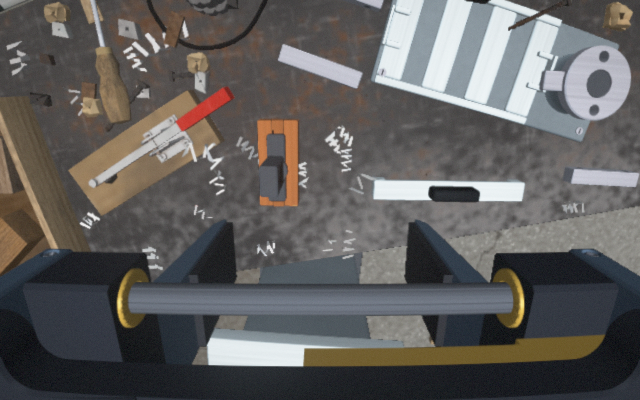

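The wrist view shows the rest at about (278,163), with the spanner's grip top near (268,180). The bridge (black rib at (455,193)), the ring at (597,83) and bar B at (320,66) are also in view. I'll measure the rest from its orange mask, in both cameras.

```bash
cat >> h.py <<'E'
def blob(mask,near,amin=30):
    """nearest contour to a pixel"""
    cs,_=cv2.findContours(mask.astype('uint8')*255,0,2); cs=[c for c in cs if cv2.contourArea(c)>amin]
    return min(cs,key=lambda c:np.hypot(*(np.array(cv2.minAreaRect(c)[0])-near)))
def rect(cT,c,z):
    """fit rectangle in world at plane z: centre, (len,wid), yaw of long side"""
    P=onplane(None,c[:,0].astype(float),z,cT=cT)[:,:2]
    (x,y),(w,h),a=cv2.minAreaRect(P.astype('float32'))
    if w<h: w,h,a=h,w,a+90
    return np.round([x,y,w,h,(a+90)%180-90],1)
E
python3 - <<'E'
from h import *
s=env.state()
for n,f,px in(('wrist','w1.png',(278,163)),('top','top0.png',(265,256))):
    im=cv2.imread('pics/'+f);cT=camT(n,s); hsv=cv2.cvtColor(im,40)
    H,S,V=cv2.split(hsv)
    m=(H>5)&(H<16)&(S>120)&(V>90); m=cv2.morphologyEx(m.astype('uint8'),3,np.ones((3,3)))
    c=blob(m,px); print(n,rect(cT,c,24),rect(cT,c,12)); 
    b=im[int(px[1])-30:int(px[1])+30,int(px[0])-25:int(px[0])+25]
im=cv2.imread('pics/w1.png'); print(im[163:205:6,262:290:4].tolist()[0:2])
cv2.imwrite('pics/z1.png',cv2.resize(im[100:230,220:360],None,fx=4,fy=4))
E
```

```text
wrist [443.4  54.2 109.7  50.    3.8] [441.   55.5 112.8  51.4   3.8]Traceback (most recent call last):
  File "<stdin>", line 7, in <module>
  File "h.py", line 31, in blob
    return min(cs,key=lambda c:np.hypot(*(np.array(cv2.minAreaRect(c)[0])-near)))
ValueError: min() iterable argument is empty
```

The rest measures 109.7 x 50.0 mm at (443.4, 54.2) with yaw 3.8°, which agrees with the given size. I'll grasp the spanner there.

Emit:
{"fn": "apply_moves", "kwargs": {"deltas": [[-0.004,-0.053,0,0.01,1],[-0.004,-0.053,0,0.01,1],[-0.004,-0.053,0.04,0.01,1],[-0.004,-0.053,0.08,0.01,1],[-0.004,-0.053,0.11,0.01,1]]}}

```text
time_s: 4.15
ee_pos: [442.0, 52.9, 145.1]
ee_rot: [-180.0, 0.1, 4.3]
force: [-0.6, 0.8, 0.2]
gripper_width: 91.0
gripper_force: 0.0
```

Run:
```python
from h import *
im,cT,s=grab('wrist','w2.png'); print(s['ee_pos'],s['ee_rot'])
X=np.array([443.4,54.2]);a=np.radians(3.8);u=np.array([np.cos(a),np.sin(a)]);v=np.array([-u[1],u[0]])
P=[[*(X+i*17*u+j*10*v),104] for i,j in((1,1),(1,-1),(-1,-1),(-1,1))]
q=proj(cT,P).astype(int);cv2.polylines(im,[q],True,(0,0,255),1)
cv2.imwrite('pics/z2.png',im)
```

```text
[442.03819103  52.9202632  145.0633721 ] [-1.79970165e+02  1.34099454e-01  4.28952232e+00]
```

View pics/z2.png

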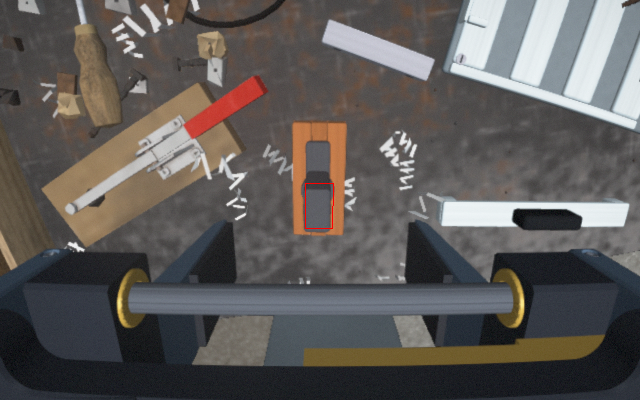

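The red outline of the predicted grip top coincides with the grip at (318,205), so I'll go down and grip.

Emit:
{"fn": "apply_moves", "kwargs": {"deltas": [[0.001,-0.001,0.045,0,1],[0.001,-0.001,0.085,0.005,1],[0.001,-0.001,0.085,0.005,1],[0.001,-0.001,0.085,0.005,1],[0.001,-0.001,0.085,0.005,-1]], "grip_force": 50}}

```text
time_s: 4.7
ee_pos: [446.4, 53.1, 64.5]
ee_rot: [-180.0, -0.3, 3.8]
force: [0.4, 0.4, 0.0]
gripper_width: 85.4
gripper_force: 0.0
```

Emit:
{"fn": "apply_moves", "kwargs": {"deltas": [[0,0,0,0,-1],[0,0,0,0,-1],[0,0,0,0,-1],[0,0,0,0,-1],[0,0,0,0,-1]]}}

```text
time_s: 5.2
ee_pos: [444.4, 52.6, 62.5]
ee_rot: [-180.0, -0.0, 3.8]
force: [-0.2, -0.8, -0.4]
gripper_width: 46.0
gripper_force: 0.0
```

Emit:
{"fn": "apply_moves", "kwargs": {"deltas": [[0,0,0,0,-1],[0,0,0,0,-1],[0,0,0,0,-1],[0,0,0,0,-1],[0,0,0,0,-1]]}}

```text
time_s: 5.7
ee_pos: [444.3, 52.7, 62.3]
ee_rot: [-180.0, 0.0, 3.8]
force: [0.1, 0.0, -0.3]
gripper_width: 19.3
gripper_force: 49.8
```

Emit:
{"fn": "apply_moves", "kwargs": {"deltas": [[0,0,-0.03,0,-1],[0,0,-0.07,0,-1],[0,0,-0.12,0,-1],[0,0,-0.13,0,-1],[0,0,-0.13,0,-1]]}}

```text
time_s: 6.2
ee_pos: [445.3, 52.7, 193.7]
ee_rot: [-180.0, -0.2, 3.8]
force: [-0.4, -0.1, -2.7]
gripper_width: 19.3
gripper_force: 49.8
```

Emit:
{"fn": "apply_moves", "kwargs": {"deltas": [[0.01,0.04,0,0,-1],[0.01,0.08,0,0,-1],[0.01,0.12,0,0,-1],[0.01,0.15,0,0,-1],[0.01,0.15,0,0,-1]]}}

```text
time_s: 6.7
ee_pos: [462.8, -99.2, 189.4]
ee_rot: [-180.0, 0.3, 3.5]
force: [1.1, 0.5, -2.4]
gripper_width: 19.1
gripper_force: 49.8
```

Emit:
{"fn": "apply_moves", "kwargs": {"deltas": [[0.01,0.04,0,0.1,-1],[0.01,0.08,0,0.17,-1],[0.01,0.12,0,0.17,-1],[0.01,0.15,0,0.17,-1],[0.01,0.15,0,0.17,-1]]}}

```text
time_s: 7.2
ee_pos: [483.2, -247.6, 189.5]
ee_rot: [-180.0, 0.2, -6.2]
force: [0.7, 0.6, -2.4]
gripper_width: 19.8
gripper_force: 49.8
```

Emit:
{"fn": "apply_moves", "kwargs": {"deltas": [[0,0,0,0,-1],[0,0,0,0,-1]]}}

```text
time_s: 7.4
ee_pos: [483.3, -243.8, 191.0]
ee_rot: [-179.9, 0.2, -5.9]
force: [-0.6, 0.9, -2.6]
gripper_width: 19.3
gripper_force: 49.8
```

Run:
```python
from h import *
im,cT,s=grab('wrist','w3.png'); print(s['ee_pos'],s['ee_rot'],s['gripper_width'])
np.save('w3.npy',cT[1])
```

```text
[ 483.31075562 -243.76917264  190.97917655] [-1.79893377e+02  1.56839687e-01 -5.91780181e+00] 19.323717037219325
```

View pics/w3.png

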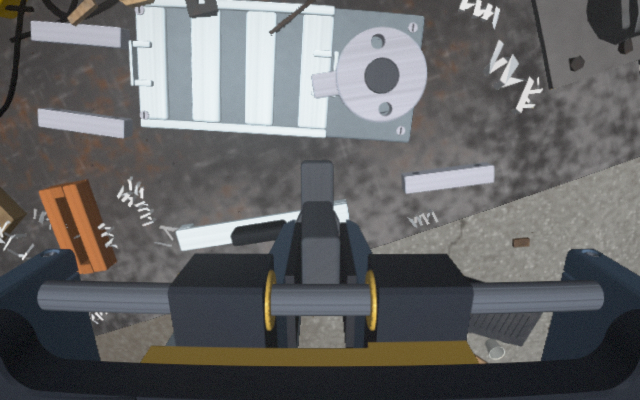

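This view shows the ring hub at (381,75), with holes at (378,41) and (385,109). The bars are at (76,34), (82,122) and (450,179), and the carrier and bridge are both visible. I'll measure all of these.

Run:
```python
from h import *
im=cv2.imread('pics/w3.png'); cT=(cams.get_calibration('wrist'),np.load('w3.npy'))
g=cv2.cvtColor(im,6).astype(int); print(g[41,365:394].tolist()); print(g[109,370:400].tolist())
print('ring px',im[60,410],'bar',im[34,76],im[122,82],im[180,450],'plate',im[130,370],'rib',im[80,206],'floor',im[80,178],'bench',im[160,250])
# disc: lighter than threshold around
m=np.zeros(g.shape,'uint8'); roi=(slice(20,125),slice(330,430))
big=(g>150); 
cs=blob(cv2.morphologyEx((big).astype('uint8')[:,:],2,np.ones((3,3))),(385,75),300); print('disc contour',cv2.minAreaRect(cs))
for nm,px in(('h0',(378,41)),('h1',(385,109)),('hub',(381,75))):
    d=(g<140).astype('uint8'); c=blob(d,px,15); e=cv2.minEnclosingCircle(c); M=cv2.moments(c); ctr=(M['m10']/M['m00'],M['m01']/M['m00'])
    print(nm,e,ctr,onplane(None,[e[0]],58,cT=cT)[0].round(1))
for px in((76,34),(82,122),(450,179)):
    for t in(130,150):
        c=blob((g>t),px); print('bar',rect(cT,c,20),rect(cT,c,15))
```

```text
[193, 191, 193, 193, 194, 188, 153, 146, 150, 152, 150, 150, 150, 150, 151, 150, 135, 102, 83, 114, 160, 189, 193, 192, 189, 191, 189, 188, 192]
[207, 208, 205, 206, 206, 205, 204, 202, 183, 160, 155, 153, 153, 155, 153, 151, 153, 152, 141, 113, 96, 109, 170, 202, 208, 209, 206, 205, 207, 208]
ring px [210 197 198] bar [192 183 183] [203 194 192] [216 203 203] plate [157 150 139] rib [243 240 234] floor [169 161 150] bench [82 82 82]
disc contour ((277.0809020996094, 68.2642822265625), (298.5804443359375, 132.83680725097656), 3.301865577697754)
h0 ((377.5, 40.5), 7.106435298919678) (380.3226950354609, 38.08510638297872) [ 603.9 -307.    58. ]
h1 ((385.2021179199219, 108.19149017333984), 6.4473419189453125) (387.3783783783784, 110.14864864864865) [ 544.1 -310.2   58. ]
hub ((380.91973876953125, 75.16049194335938), 18.205923080444336) (381.2886634632497, 75.23206976330307) [ 573.9 -308.1   58. ]
bar [664.5 -10.4  99.   43.1  76.8] [665.8  -7.2 100.3  43.6  76.8]
bar [653.1  -7.8  98.8  19.2  77. ] [654.3  -4.5 100.1  19.5  77. ]
bar [563.5  10.4  98.7  20.5  75.3] [563.5  13.9 100.   20.8  75.3]
bar [563.5  10.3  98.7  19.8  75.4] [563.5  13.9 100.   20.1  75.4]
bar [ 458.8 -383.5  100.    21.5  -88.1] [ 457.4 -385.3  101.3   21.8  -88.1]
bar [ 459.3 -383.6   99.9   20.2  -88.3] [ 457.9 -385.3  101.2   20.5  -88.3]
```

```bash
python3 - <<'E'
from h import *
im=cv2.imread('pics/w3.png'); cT=(cams.get_calibration('wrist'),np.load('w3.npy'))
g=cv2.cvtColor(im,6).astype(int)
for nm,px in(('h0',(378,41)),('h1',(385,109))):
    c=blob((g<175).astype('uint8'),px,15); e=cv2.fitEllipse(c); print(nm,e,onplane(None,[e[0]],58,cT=cT)[0].round(1))
# carrier bottom (near) edge: last plate pixel per column; far edge; right edge
for z in(10,):
    xs=np.r_[150:320:5]; ys=[max(y for y in range(100,160) if g[y,x]>125) for x in xs]
    A=onplane(None,np.c_[xs,ys],z,cT=cT); p=np.polyfit(A[:,1],A[:,0],1); r=A[:,0]-np.polyval(p,A[:,1]); print('near edge yaw',-np.degrees(np.arctan(p[0])),r.std(),'at',A[0],A[-1])
# bay edges (rib/floor) along row: gradient
for y in(40,80,110):
    row=g[y,120:340]; print(y,[(120+i,int(row[i+1]-row[i-1])) for i in range(1,218) if abs(row[i+1]-row[i-1])>40])
# foot tip
print('foot col',g[150:175,316].tolist(), g[180,295:340].tolist())
print('tip',onplane(None,[(316.5,161)],166.7,cT=cT)[0])
E
python3 -c "
import cv2;im=cv2.imread('pics/w3.png');cv2.imwrite('pics/z3.png',cv2.resize(im[0:200,120:440],None,fx=2.5,fy=2.5,interpolation=2))"
```

```text
h0 ((377.76556396484375, 40.87336349487305), (14.164351463317871, 15.239875793457031), 13.541254997253418) [ 603.5 -307.2   58. ]
h1 ((385.12310791015625, 108.82374572753906), (13.020705223083496, 14.171284675598145), 29.502328872680664) [ 543.5 -310.1   58. ]
near edge yaw -9.844823428293205 0.3476777936428893 at [548.95737164 -62.72231053  10.        ] [ 518.378331   -241.07343096   10.        ]
40 [(121, -53), (128, 65), (129, 60), (131, -65), (136, 66), (137, 75), (138, 46), (164, -52), (165, -68), (190, 64), (191, 65), (219, -76), (220, -61), (245, 67), (246, 65), (274, -50), (275, -71), (301, 65), (302, 70), (331, -46), (332, -71)]
80 [(129, 55), (130, 121), (131, 73), (132, -44), (133, -74), (135, 66), (165, -44), (166, -66), (191, 68), (192, 83), (219, -78), (244, 45), (245, 73), (273, -66), (274, -47), (299, 66), (300, 65)]
110 [(139, 102), (140, 125), (166, -47), (167, -62), (191, 50), (192, 71), (219, -61), (220, -46), (244, 64), (245, 75), (272, -68), (273, -41), (298, 73), (299, 50), (326, -48), (327, -66)]
foot col [82, 82, 78, 80, 79, 82, 78, 76, 80, 83, 70, 69, 76, 88, 95, 96, 96, 96, 96, 93, 97, 96, 97, 98, 94] [100, 101, 104, 106, 104, 98, 87, 97, 98, 94, 97, 95, 93, 94, 94, 92, 93, 94, 96, 96, 92, 97, 95, 94, 93, 94, 93, 95, 96, 94, 96, 94, 97, 95, 96, 91, 88, 79, 82, 96, 101, 99, 98, 91, 90]
tip [ 521.36043752 -244.93050749  166.7       ]
```

View pics/z3.png

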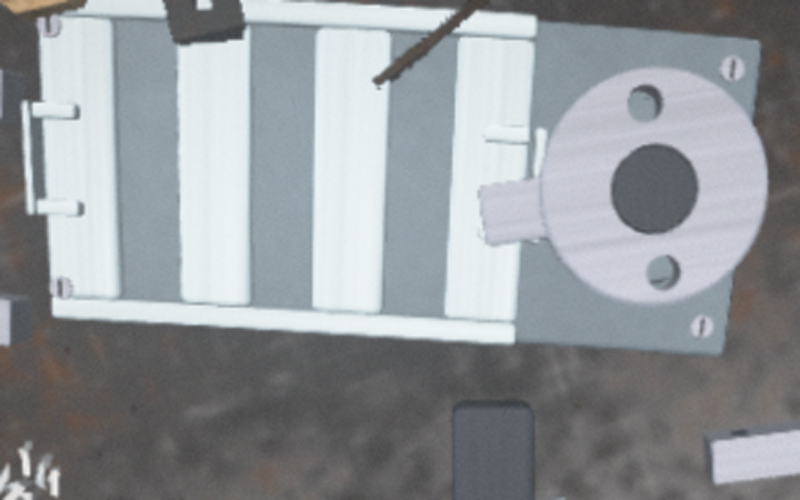

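The ring centre comes out at about (573.5, -308.7). The hole line has yaw 2.8°, and the carrier's near edge has yaw about -9.8°, so the ring still has to turn 65° anticlockwise. I'll hover with the pins about 12 mm above the holes and check.

Emit:
{"fn": "apply_moves", "kwargs": {"deltas": [[0.04,0.023,0,-0.08,-1],[0.08,0.046,0,-0.15,-1],[0.099,0.057,0.02,-0.152,-1],[0.099,0.057,0.05,-0.152,-1],[0.099,0.057,0.07,-0.152,-1]]}}

```text
time_s: 7.95
ee_pos: [576.3, -310.8, 119.7]
ee_rot: [-179.9, 0.2, 2.8]
force: [-1.6, -0.3, -2.7]
gripper_width: 19.8
gripper_force: 49.8
```

Emit:
{"fn": "apply_moves", "kwargs": {"deltas": [[0,0,0,0,-1],[0,0,0,0,-1],[0,0,0,0,-1]]}}

```text
time_s: 8.25
ee_pos: [577.6, -312.3, 124.2]
ee_rot: [179.9, -0.2, 2.8]
force: [-0.1, -0.3, -3.0]
gripper_width: 19.7
gripper_force: 49.8
```

Run:
```python
from h import *
im,cT,s=grab('wrist','w4.png'); print(s['ee_pos'],s['ee_rot'],s['gripper_width'])
np.save('w4.npy',cT[1])
t=cams.grab_frame('top'); sc=cams.grab_frame('scene'); cv2.imwrite('pics/top4.png',t); cv2.imwrite('pics/sc4.png',sc)
A=cv2.resize(im[40:360,200:520],(600,600),interpolation=2)
B=cv2.resize(sc[200:290,340:450],(200,200*90//110)); 
A[:B.shape[0],400:]=B
cv2.imwrite('pics/z4.png',A)
```

```text
[ 577.64242412 -312.32515618  124.23338703] [ 1.79909309e+02 -1.64166729e-01  2.78076565e+00] 19.655345999820245
```

View pics/z4.png

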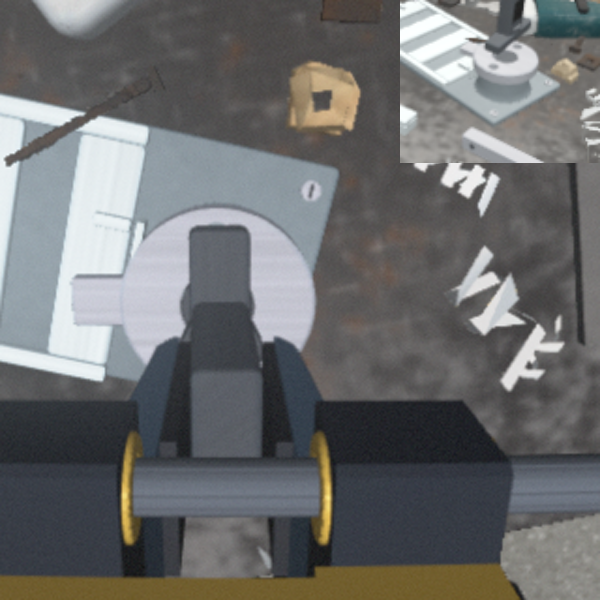

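In the close view the foot bar and the disc share a centreline (crop columns 219 and 219). I'll compare them along the bar with a circle fit and the bar's tip.

Run:
```python
from h import *
from scipy.optimize import least_squares
im=cv2.imread('pics/w4.png'); cT=(cams.get_calibration('wrist'),np.load('w4.npy')); g=cv2.cvtColor(im,6).astype(int)
T=toolT(); inv=np.linalg.inv(T)
# disc edge: radial scan from centre px outward in upper half
c0=np.array([316.5,200.]); pts=[]
for a in np.radians(np.r_[-62:-22:3,195:215:4,-20:20:4]):
    d=np.array([np.cos(a),np.sin(a)]); v=np.array([g[tuple((c0+r*d).round().astype(int)[::-1])] for r in range(35,70)])
    k=np.argmin(np.diff(v)); 
    if v[k]-v[k+1]>18: pts.append(c0+(35+k+.5)*d)
pts=np.array(pts); P=onplane(None,pts,58,cT=cT)[:,:2]
f=least_squares(lambda q:np.hypot(*(P-q[:2]).T)-q[2],[575,-309,42],loss='soft_l1'); print('disc',f.x,len(pts),np.abs(f.fun).max())
f2=least_squares(lambda q:np.hypot(*(P-q[:2]).T)-42,f.x[:2],loss='soft_l1'); print('disc r42',f2.x, 'in tool',(inv@[*f2.x,58,1])[:2])
print(g[150:172,316].tolist(), g[175,290:345].tolist())
for r in(158,159,160,161,162): print(r,(inv@np.r_[onplane(None,[(316.5,r)],100,cT=cT)[0],1])[:2],(inv@np.r_[onplane(None,[(316.5,r)],86,cT=cT)[0],1])[:2])
```

```text
disc [ 574.11825073 -308.67989384   41.8281206 ] 29 10.795814795938156
disc r42 [ 573.89973782 -308.62277813] in tool [-3.34462343 -4.19201079]
[129, 181, 198, 199, 200, 198, 201, 200, 184, 159, 104, 79, 82, 91, 99, 100, 100, 101, 98, 103, 101, 102] [199, 198, 198, 198, 198, 198, 196, 194, 195, 195, 175, 103, 104, 101, 102, 103, 101, 103, 103, 103, 102, 103, 105, 103, 101, 99, 102, 102, 101, 100, 100, 99, 100, 100, 96, 95, 98, 100, 98, 95, 95, 90, 93, 126, 187, 194, 193, 195, 197, 190, 193, 193, 194, 190, 191]
158 [40.40300435 -2.90259119] [37.91540328 -3.04924341]
159 [39.74530036 -2.9041549 ] [37.21702903 -3.05090381]
160 [39.08662441 -2.90572376] [36.51762272 -3.05256968]
161 [38.42697204 -2.90729778] [35.8171796  -3.05424103]
162 [37.76633874 -2.90887699] [35.1156949  -3.05591789]
```

Emit:
{"fn": "apply_moves", "kwargs": {"deltas": [[0.0005,-0.001,0,0,-1],[0.0005,-0.001,0,0,-1],[0.0005,-0.001,0.006,0,-1],[0.0005,-0.001,0.012,0,-1],[0.0005,-0.001,0.012,0,-1]]}}

```text
time_s: 8.9
ee_pos: [576.1, -310.9, 108.7]
ee_rot: [-179.9, 0.1, 2.7]
force: [-1.1, -0.3, -3.0]
gripper_width: 19.5
gripper_force: 49.8
```

Emit:
{"fn": "apply_moves", "kwargs": {"deltas": [[0,0,0.002,0,-1],[0,0,0.004,0,-1],[0,0,0.004,0,-1],[0,0,0.004,0,-1]]}}

```text
time_s: 9.3
ee_pos: [577.1, -311.4, 106.4]
ee_rot: [180.0, -0.0, 2.7]
force: [0.9, -0.5, -2.7]
gripper_width: 19.1
gripper_force: 49.8
```

Emit:
{"fn": "apply_moves", "kwargs": {"deltas": [[0.0003,0,0.003,0,-1],[0.0003,0,0.005,0,-1],[0.0003,0,0.007,0,-1],[0.0003,0,0.007,0,-1],[0.0003,0,0.007,0,-1]]}}

```text
time_s: 9.8
ee_pos: [577.3, -311.3, 99.2]
ee_rot: [-180.0, 0.0, 2.7]
force: [-0.7, 0.1, -2.2]
gripper_width: 19.6
gripper_force: 49.8
```

Emit:
{"fn": "apply_moves", "kwargs": {"deltas": [[0,0,0.001,0,-1],[0,0,0.002,0,-1],[0,0,0.002,0,-1],[0,0,0.002,0,-1]]}}

```text
time_s: 10.2
ee_pos: [577.3, -311.3, 97.3]
ee_rot: [-180.0, -0.0, 2.7]
force: [-0.6, -0.9, -1.7]
gripper_width: 19.0
gripper_force: 49.8
```

Emit:
{"fn": "apply_moves", "kwargs": {"deltas": [[0,0,0.0007,0,-1],[0,0,0.0007,0,-1],[0,-0.0004,0.0007,-0.1,-1],[-0.0001,-0.0007,0.0007,-0.2,-1],[-0.0001,-0.0007,0.0007,-0.2,-1]]}}

```text
time_s: 10.7
ee_pos: [577.5, -310.6, 96.7]
ee_rot: [180.0, -0.0, 14.2]
force: [1.0, -0.7, -2.1]
gripper_width: 19.4
gripper_force: 49.8
```

Run:
```python
from h import *
s=env.state(); print(s['force'],s['torque'],s['ee_pos'],s['ee_rot'])
```

```text
[ 1.03131036 -0.7201677  -2.05689882] [ 0.00037484  0.06747424 -0.0279223 ] [ 577.49676097 -310.60911443   96.68481461] [ 1.79994162e+02 -3.89143257e-02  1.41826837e+01]
```

Emit:
{"fn": "apply_moves", "kwargs": {"deltas": [[0,-0.0004,0,-0.1,-1],[-0.0001,-0.0007,0,-0.2,-1],[-0.0002,-0.001,0,-0.3,-1],[-0.0003,-0.0014,0,-0.4,-1],[-0.0003,-0.0014,0,-0.4,-1]]}}

```text
time_s: 11.2
ee_pos: [577.3, -309.1, 96.8]
ee_rot: [180.0, -0.1, 37.0]
force: [1.7, 0.4, -2.1]
gripper_width: 19.6
gripper_force: 49.8
```

Run:
```python
from h import *
im,cT,s=grab('wrist','w5.png'); np.save('w5.npy',cT[1]); print(s['force'],s['torque'],s['ee_pos'],s['ee_rot'])
cv2.imwrite('pics/z5.png',im[100:300,180:500])
```

```text
[ 1.7482833   0.41824183 -2.09002927] [ 0.19203037 -0.36659471 -0.05994925] [ 577.31146711 -309.09113481   96.81605496] [ 1.79959799e+02 -8.56686891e-02  3.69908116e+01]
```

View pics/z5.png

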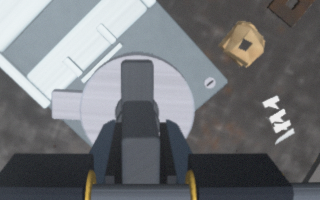

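The ring is following: its finger is still perpendicular to the bar at crop (65,105), while the carrier has rotated in view. I'll continue to the open stop.

Emit:
{"fn": "apply_moves", "kwargs": {"deltas": [[0,-0.0004,0,-0.1,-1],[-0.0001,-0.0007,0,-0.2,-1],[-0.0002,-0.001,0,-0.3,-1],[-0.0003,-0.0014,0,-0.4,-1],[-0.0003,-0.0014,0,-0.4,-1]]}}

```text
time_s: 11.75
ee_pos: [576.5, -307.7, 96.8]
ee_rot: [179.9, -0.1, 59.9]
force: [3.1, 2.2, -2.4]
gripper_width: 19.5
gripper_force: 49.7
```

Emit:
{"fn": "apply_moves", "kwargs": {"deltas": [[0,-0.0002,0,-0.05,-1],[0,-0.0004,0,-0.1,-1],[0,-0.0005,0,-0.14,-1],[0,-0.0005,0,-0.14,-1],[0,-0.0005,0,-0.14,-1]]}}

```text
time_s: 12.25
ee_pos: [576.2, -307.3, 96.8]
ee_rot: [179.9, -0.1, 67.8]
force: [4.2, 3.0, -2.9]
gripper_width: 19.4
gripper_force: 49.7
```

Run:
```python
from h import *
s=env.state(); print(s['force'],s['torque'],s['ee_pos'],s['ee_rot'])
```

```text
[ 4.23527364  2.996055   -2.89000124] [ 0.73353257 -1.0290595  -0.12454786] [ 576.24024818 -307.32469852   96.75045346] [ 1.79905573e+02 -1.34512726e-01  6.77672693e+01]
```

Emit:
{"fn": "apply_moves", "kwargs": {"deltas": [[0.0004,0,0,-0.03,-1],[0.0006,0,0,-0.06,-1],[0.0006,0,0,-0.09,-1],[0.0006,0,0,-0.09,-1]]}}

```text
time_s: 12.65
ee_pos: [576.2, -306.8, 96.8]
ee_rot: [179.9, -0.1, 73.0]
force: [4.8, 4.0, -3.2]
gripper_width: 19.4
gripper_force: 49.8
```

Run:
```python
from h import *
s=env.state(); print(s['force'],s['torque'],s['ee_pos'],s['ee_rot'])
```

```text
[ 4.8002863   4.04698116 -3.21751678] [ 0.77150012 -1.11214126 -0.79634851] [ 576.24081697 -306.84436399   96.78403856] [ 1.79907650e+02 -1.38657533e-01  7.29709617e+01]
```

The moment about z jumped to 0.8 N m at yaw 73°, so the ring is at the open stop. I'll ease back inside the play, lift, and check.

Emit:
{"fn": "apply_moves", "kwargs": {"deltas": [[0.0006,0,0,0.035,-1],[0.0006,0,0,0.05,-1],[0.0006,0,-0.01,0.05,-1],[0.0006,0,-0.025,0.05,-1],[0.0006,0,-0.06,0.05,-1]]}}

```text
time_s: 13.15
ee_pos: [571.7, -307.0, 153.9]
ee_rot: [-179.4, 0.1, 70.3]
force: [-0.1, -0.1, -2.9]
gripper_width: 19.4
gripper_force: 49.8
```

Emit:
{"fn": "apply_moves", "kwargs": {"deltas": [[-0.03,0,-0.03,0.1,-1],[-0.06,0,-0.03,0.2,-1],[-0.1,0.0,-0.03,0.3,-1],[-0.1,0,-0.03,0.4,-1],[-0.1,0,-0.03,0.5,-1]]}}

```text
time_s: 13.65
ee_pos: [539.0, -403.4, 186.3]
ee_rot: [-179.9, 0.2, 41.3]
force: [-0.1, 0.0, -1.7]
gripper_width: 19.6
gripper_force: 49.8
```

Emit:
{"fn": "apply_moves", "kwargs": {"deltas": [[0,0,0,0,-1],[0,0,0,0,-1]]}}

```text
time_s: 13.85
ee_pos: [540.7, -401.6, 186.5]
ee_rot: [-179.9, 0.1, 41.8]
force: [-0.6, 0.1, -2.7]
gripper_width: 19.6
gripper_force: 49.8
```

Run:
```python
from h import *
im,cT,s=grab('wrist','w6.png'); np.save('w6.npy',cT[1]); print(s['force'],s['ee_pos'],s['ee_rot'],s['qpos'].round())
```

```text
[-0.57787992  0.08986359 -2.68822802] [ 540.69508788 -401.61180571  186.4820648 ] [-1.79934832e+02  1.08779149e-01  4.18013965e+01] [-38.  27.  75.  -0.  78.  11.]
```

View pics/w6.png

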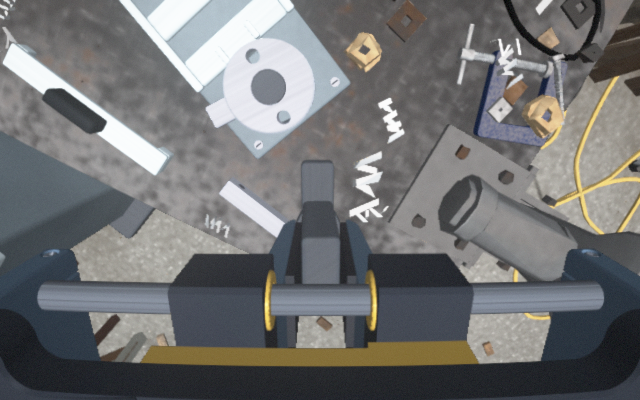

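The finger now points away from the pads, towards (215,113), with holes at (251,56) and (284,117). I'll check the angle and work out the path to the rest.

Run:
```python
from h import *
im=cv2.imread('pics/w6.png'); cT=(cams.get_calibration('wrist'),np.load('w6.npy')); g=cv2.cvtColor(im,6).astype(int)
Q=[]
for px in((251,56),(284,117)):
    c=blob((g<175).astype('uint8'),px,15); e=cv2.fitEllipse(c); Q.append(onplane(None,[e[0]],58,cT=cT)[0]); print(e,Q[-1])
d=Q[0]-Q[1]; print(np.linalg.norm(d),np.degrees(np.arctan2(d[1],d[0])),(Q[0]+Q[1])/2)
# carrier yaw from w3: rib/floor edges z 18, and near edge, both
im=cv2.imread('pics/w3.png'); cT=(cams.get_calibration('wrist'),np.load('w3.npy')); g=cv2.cvtColor(im,6).astype(int)
def edge(x0,sgn,ys,z):
    P=[]
    for y in ys:
        r=g[y,x0-6:x0+7].astype(float); gr=sgn*np.gradient(r); gr[gr<0]=0; P.append((x0-6+(gr*np.arange(13)).sum()/gr.sum(),y))
    A=onplane(None,P,z,cT=cT); p=np.polyfit(A[:,0],A[:,1],1); res=A[:,1]-np.polyval(p,A[:,0]); return np.degrees(np.arctan(p[0])),res.std(),np.polyval(p,595.)
ys=range(35,112,3)
for x0,sg in((166,-1),(191,1),(219,-1),(245,1),(274,-1),(300,1)): print(x0,[np.round(v,2) for v in edge(x0,sg,ys,18)],[np.round(v,2) for v in edge(x0,sg,ys,10)])
```

```text
((250.52976989746094, 54.27482223510742), (9.415804862976074, 13.952484130859375), 13.138103485107422) [ 584.90852669 -279.10032062   58.        ]
((282.90020751953125, 116.50611114501953), (11.096814155578613, 12.418697357177734), 145.49815368652344) [ 562.4545815  -335.90995039   58.        ]
61.08611698484712 68.43364364223513 [ 573.68155409 -307.50513551   58.        ]
166 [np.float64(-10.12), np.float64(0.11), np.float64(-94.0)] [np.float64(-10.12), np.float64(0.11), np.float64(-90.5)]
191 [np.float64(-9.91), np.float64(0.18), np.float64(-121.62)] [np.float64(-9.91), np.float64(0.18), np.float64(-118.71)]
219 [np.float64(-10.22), np.float64(0.15), np.float64(-150.62)] [np.float64(-10.22), np.float64(0.16), np.float64(-148.33)]
245 [np.float64(-9.34), np.float64(0.15), np.float64(-177.9)] [np.float64(-9.34), np.float64(0.15), np.float64(-176.2)]
274 [np.float64(-9.72), np.float64(0.41), np.float64(-207.15)] [np.float64(-9.72), np.float64(0.42), np.float64(-206.08)]
300 [np.float64(-9.58), np.float64(0.16), np.float64(-234.72)] [np.float64(-9.58), np.float64(0.16), np.float64(-234.23)]
```

The hole line is at 68.4°, against 67.5° expected for fully open, so the ring is open. Now I'll return the spanner to the pose it was gripped at: TCP (444.3, 52.7), yaw 3.8°.

Emit:
{"fn": "apply_moves", "kwargs": {"deltas": [[0.023,-0.04,0,0,-1],[0.046,-0.08,0,0,-1],[0.069,-0.12,0,0,-1],[0.092,-0.16,0,0,-1],[0.115,-0.2,0,0,-1]]}}

```text
time_s: 14.4
ee_pos: [493.7, -173.7, 186.8]
ee_rot: [180.0, 0.0, 41.8]
force: [1.3, 0.9, -2.1]
gripper_width: 19.2
gripper_force: 49.9
```

Emit:
{"fn": "apply_moves", "kwargs": {"deltas": [[0.023,-0.04,0,0,-1],[0.046,-0.08,0,0,-1],[0.069,-0.12,0,0,-1],[0.092,-0.16,0,0,-1],[0.115,-0.2,0,0,-1]]}}

```text
time_s: 14.9
ee_pos: [446.5, 51.9, 187.1]
ee_rot: [179.9, -0.0, 41.8]
force: [0.5, 0.8, -2.7]
gripper_width: 19.8
gripper_force: 49.9
```

Emit:
{"fn": "apply_moves", "kwargs": {"deltas": [[0,0,0,0.14,-1],[0,0,0,0.28,-1],[0,0,0,0.42,-1],[0,0,0,0.56,-1],[0,0,0,0.663,-1]]}}

```text
time_s: 15.4
ee_pos: [447.1, 50.4, 187.0]
ee_rot: [179.9, -0.0, 3.6]
force: [0.3, -0.8, -3.7]
gripper_width: 19.3
gripper_force: 49.9
```

Emit:
{"fn": "apply_moves", "kwargs": {"deltas": [[0,0,0,0,-1],[0,0,0,0,-1],[0,0,0,0,-1]]}}

```text
time_s: 15.7
ee_pos: [447.3, 50.4, 186.8]
ee_rot: [180.0, -0.0, 3.8]
force: [-0.1, -0.8, -2.8]
gripper_width: 19.7
gripper_force: 49.9
```

Run:
```python
from h import *
s=env.state(); print(s['ee_pos'],s['ee_rot'],delta(444.3,52.7,3.8))
```

```text
[447.3422278   50.37515199 186.75627321] [ 1.79986089e+02 -5.59318411e-03  3.83490859e+00] (array([-0.0029, -0.0025, -0.    ]), 0.0006)
```

Emit:
{"fn": "apply_moves", "kwargs": {"deltas": [[-0.003,-0.0025,0.03,0,-1],[-0.003,-0.0025,0.07,0,-1],[-0.003,-0.0025,0.105,0,-1],[-0.003,-0.0025,0.105,0,-1],[-0.003,-0.0025,0.105,0,-1]]}}

```text
time_s: 16.2
ee_pos: [444.7, 52.7, 82.1]
ee_rot: [180.0, 0.0, 3.8]
force: [0.7, -0.3, -0.9]
gripper_width: 19.6
gripper_force: 49.9
```

Emit:
{"fn": "apply_moves", "kwargs": {"deltas": [[0,0,0,0,-1],[0,0,0,0,-1]]}}

```text
time_s: 16.4
ee_pos: [446.0, 52.9, 83.5]
ee_rot: [-180.0, -0.2, 3.7]
force: [-0.5, 0.4, -2.8]
gripper_width: 19.4
gripper_force: 49.9
```

Emit:
{"fn": "apply_moves", "kwargs": {"deltas": [[-0.001,0,0.007,0,-1],[-0.001,0,0.014,0,-1],[-0.001,0,0.02,0,-1],[-0.001,0,0.02,0,-1],[-0.001,0,0.02,0,-1]]}}

```text
time_s: 16.9
ee_pos: [443.3, 53.2, 62.1]
ee_rot: [-179.9, -0.0, 3.7]
force: [-0.9, 1.9, 5.4]
gripper_width: 19.6
gripper_force: 50.0
```

Emit:
{"fn": "apply_moves", "kwargs": {"deltas": [[0,0,0.001,0,-1],[0,0,0.001,0,-1],[0,0,0.001,0,-1]]}}

```text
time_s: 17.2
ee_pos: [443.4, 53.3, 62.1]
ee_rot: [-179.9, -0.0, 3.7]
force: [-4.1, 1.9, 14.2]
gripper_width: 19.3
gripper_force: 50.0
```

The spanner is seated, with upward force and TCP at z = 62.1. I'll release it, rise, and look at bars A and B.

Emit:
{"fn": "apply_moves", "kwargs": {"deltas": [[0,0,-0.001,0,1],[0,0,-0.001,0,1],[0,0,-0.001,0,1],[0,0,-0.001,0,1],[0,0,-0.001,0,1]]}}

```text
time_s: 17.7
ee_pos: [443.2, 52.6, 61.4]
ee_rot: [-180.0, 0.0, 3.7]
force: [-0.1, -0.3, 0.4]
gripper_width: 56.6
gripper_force: 0.0
```

Emit:
{"fn": "apply_moves", "kwargs": {"deltas": [[0,0,0,0,1],[0,0,0,0,1],[0,0,-0.03,0,1],[0,0,-0.08,0,1],[0,0,-0.13,0,1]]}}

```text
time_s: 18.2
ee_pos: [442.5, 52.6, 192.7]
ee_rot: [-180.0, 0.1, 3.7]
force: [1.9, 0.9, -0.2]
gripper_width: 91.1
gripper_force: 0.0
```

Emit:
{"fn": "apply_moves", "kwargs": {"deltas": [[0.03,0.01,0,0,0.2],[0.07,0.02,0,0,0.2],[0.1,0.03,0,0,0.2],[0.1,0.03,0,0,0.2],[0.1,0.03,0,0,0.2]]}}

```text
time_s: 18.7
ee_pos: [544.6, 29.1, 190.9]
ee_rot: [-180.0, 0.1, 3.7]
force: [-0.4, -0.0, -0.1]
gripper_width: 55.9
gripper_force: 0.0
```

Emit:
{"fn": "apply_moves", "kwargs": {"deltas": [[0,0,0,0,0.2],[0,0,0,0,0.2],[0,0,0,0,0.2]]}}

```text
time_s: 19.0
ee_pos: [544.3, 29.4, 192.0]
ee_rot: [-180.0, -0.0, 3.7]
force: [-0.5, 0.3, -0.5]
gripper_width: 54.5
gripper_force: 0.0
```

Run:
```python
from h import *
im,cT,s=grab('wrist','w7.png'); np.save('w7.npy',cT[1]); print(s['ee_pos'],s['ee_rot'],s['gripper_width'])
```

```text
[544.29248801  29.44633168 191.96739547] [-1.79993675e+02 -1.29346600e-02  3.73788143e+00] 54.472013438358125
```

View pics/w7.png

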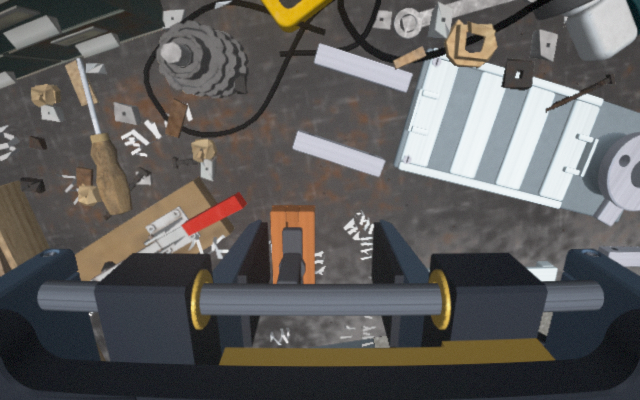

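The spanner stands in its rest at (292,250). Bar A is at (362,67) and bar B at (338,153).

Run:
```python
from h import *
im=cv2.imread('pics/w7.png'); cT=(cams.get_calibration('wrist'),np.load('w7.npy')); g=cv2.cvtColor(im,6).astype(int)
for px in((362,67),(338,153)):
  for t in (140,155):
    r=rect(cT,blob(g>t,px),20); print(r, delta(r[0],r[1],r[4]))
for u,w in(((-112,0),0),):pass
```

```text
[653.2  -6.8  99.5  19.6  76.9] (array([0.1062, 0.0433, 0.    ]), -1.277)
[653.3  -6.9  99.   19.3  77.1] (array([0.1062, 0.0434, 0.    ]), -1.2805)
[563.5  11.   99.6  20.2  75.4] (array([0.0178, 0.0196, 0.    ]), -1.2508)
[563.6  11.   99.   19.3  75.4] (array([0.0179, 0.0197, 0.    ]), -1.2508)
```

Emit:
{"fn": "apply_moves", "kwargs": {"deltas": [[0.018,0.021,0,-0.14,0.2],[0.018,0.021,0,-0.28,0.2],[0.018,0.021,0,-0.42,0.2],[0.018,0.021,0,-0.56,0.2],[0.018,0.021,0,-0.7,0.2]]}}

```text
time_s: 19.55
ee_pos: [564.1, 9.5, 191.8]
ee_rot: [180.0, -0.0, 44.2]
force: [-0.2, 0.1, -0.1]
gripper_width: 54.7
gripper_force: 0.0
```

Emit:
{"fn": "apply_moves", "kwargs": {"deltas": [[0,0,0.02,-0.14,0.2],[0,0,0.05,-0.28,0.2],[0,0,0.09,-0.42,0.2],[0,0,0.12,-0.551,0.2],[0,0,0.14,-0.551,0.2]]}}

```text
time_s: 20.05
ee_pos: [562.7, 9.6, 49.5]
ee_rot: [-179.8, 0.0, 75.5]
force: [0.9, 0.2, 0.3]
gripper_width: 54.8
gripper_force: 0.0
```

Emit:
{"fn": "apply_moves", "kwargs": {"deltas": [[0,0,0,0,0.2],[0,0,0,0,0.2]]}}

```text
time_s: 20.25
ee_pos: [564.7, 9.5, 52.2]
ee_rot: [180.0, -0.0, 75.4]
force: [1.5, -0.1, 0.4]
gripper_width: 55.0
gripper_force: 0.0
```

Run:
```python
from h import *
im,cT,s=grab('wrist','w8.png'); np.save('w8.npy',cT[1]); print(s['ee_pos'],s['ee_rot'],delta(563.5,10,75.4,10))
```

```text
[564.66753315   9.52634149  52.24097074] [ 1.79965989e+02 -1.33871171e-02  7.53887938e+01] (array([ 0.   , -0.002,  0.043]), -0.0003)
```

View pics/w8.png

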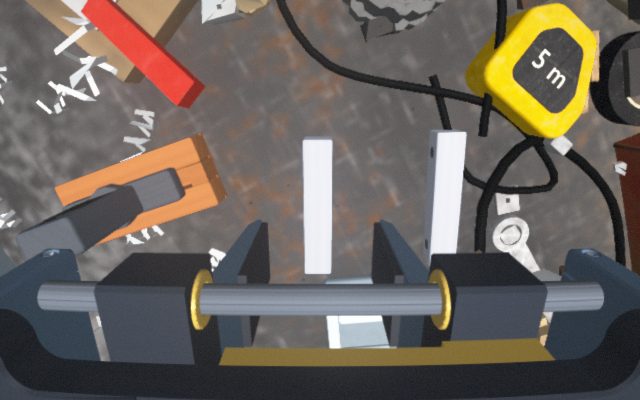

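Bar B, at columns 303–331, is centred between the fingers. I'll lower and grip.

Emit:
{"fn": "apply_moves", "kwargs": {"deltas": [[0,-0.001,0.02,0,0.2],[0,-0.001,0.04,0,0.2],[0,-0.001,0.04,0,0.2],[0,-0.001,0.04,0,-1],[0,-0.001,0.04,0,-1]], "grip_force": 40}}

```text
time_s: 20.8
ee_pos: [564.8, 9.7, 13.4]
ee_rot: [179.8, -0.1, 75.4]
force: [0.3, -0.4, 0.4]
gripper_width: 41.4
gripper_force: 0.0
```

Emit:
{"fn": "apply_moves", "kwargs": {"deltas": [[0,0,0,0,-1],[0,0,0,0,-1],[0,0,0,0,-1],[0,0,0,0,-1],[0,0,0,0,-1]]}}

```text
time_s: 21.3
ee_pos: [563.3, 9.7, 11.7]
ee_rot: [-180.0, -0.0, 75.4]
force: [-0.2, -0.5, -0.5]
gripper_width: 2.1
gripper_force: 0.0
```

The fingers closed to 2 mm without the bar. It was probably knocked aside, so I'll rise and measure.

Emit:
{"fn": "apply_moves", "kwargs": {"deltas": [[0,0,-0.04,0,-1],[0,0,-0.08,0,0],[0,0,-0.12,0,0.2],[0,0,-0.12,0,0.2],[0,0,-0.12,0,0.2]]}}

```text
time_s: 21.8
ee_pos: [563.7, 9.7, 132.4]
ee_rot: [179.9, -0.0, 75.4]
force: [-0.8, 0.0, -1.1]
gripper_width: 29.7
gripper_force: 0.0
```

Emit:
{"fn": "apply_moves", "kwargs": {"deltas": [[0,0,0,0,0.2],[0,0,0,0,0.2]]}}

```text
time_s: 22.0
ee_pos: [562.2, 9.7, 129.9]
ee_rot: [-179.8, 0.0, 75.4]
force: [-0.2, -0.1, -0.6]
gripper_width: 45.6
gripper_force: 0.0
```

Run:
```python
from h import *
im,cT,s=grab('wrist','w9.png'); np.save('w9.npy',cT[1]); t=cams.grab_frame('top'); cv2.imwrite('pics/top9.png',t)
print(s['ee_pos'],s['ee_rot'],s['force'])
g=cv2.cvtColor(im,6).astype(int)
cs,_=cv2.findContours((g>150).astype('uint8'),0,2)
for c in cs:
    if cv2.contourArea(c)>300:
        r=rect(cT,c,20)
        if 80<r[2]<125 and 14<r[3]<30: print(cv2.minAreaRect(c)[0],r)
c,T=camT('top'); g=cv2.cvtColor(t,6).astype(int)
cs,_=cv2.findContours((g>135).astype('uint8'),0,2)
for q in cs:
    if cv2.contourArea(q)>100:
        r=rect((c,T),q,20)
        if 80<r[2]<125 and 12<r[3]<32: print('top',cv2.minAreaRect(q)[0],r)
```

```text
[562.21183378   9.66724136 129.90185531] [-1.79804770e+02  4.68253716e-02  7.53911251e+01] [-0.15570584 -0.09874681 -0.59967763]
(321.0, 180.0) [563.4  11.6  99.9  20.3  74.9]
(421.1916809082031, 174.64028930664062) [653.   -6.2 100.2  20.2  77. ]
top (368.71923828125, 130.00234985351562) [ 776.9 -215.1   94.7   17.6  -51.2]
top (440.137939453125, 87.34483337402344) [ 897.4 -410.1   86.3   22.6  -67.1]
```

View pics/w9.png

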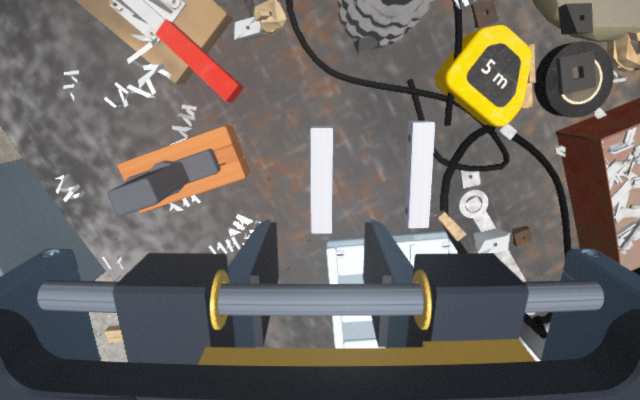

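Bar B has not moved: (563.4, 11.6), 99.9 x 20.3 mm. So the fingertips closed above it. In this picture the tips end at about row 222 and columns 272/372. By the calibration that puts them some 33 mm behind the reported TCP. I'll confirm this with a guarded descent over the bar, fingers closed.

Emit:
{"fn": "apply_moves", "kwargs": {"deltas": [[0.001,0,0.04,0,-1],[0.001,0,0.08,0,-1],[0.001,0,0.115,0,-1],[0.001,0,0.115,0,-1],[0.001,0,0.115,0,-1]]}}

```text
time_s: 22.6
ee_pos: [563.7, 10.7, 16.5]
ee_rot: [-179.9, 0.0, 75.4]
force: [0.3, -0.5, 0.3]
gripper_width: 17.4
gripper_force: 0.0
```

Emit:
{"fn": "apply_moves", "kwargs": {"deltas": [[0,0,0.003,0,-1],[0,0,0.006,0,-1],[0,0,0.009,0,-1],[0,0,0.01,0,-1],[0,0,0.01,0,-1]]}}

```text
time_s: 23.1
ee_pos: [563.7, 10.7, 6.8]
ee_rot: [180.0, -0.0, 75.4]
force: [-0.3, 0.3, -0.5]
gripper_width: 0.6
gripper_force: 0.0
```

Run:
```python
from h import *
s=env.state(); print(env.grip_depth,s['ee_pos'],s['force'],s['gripper_width'],[a for a in dir(env) if a[0]!='_'])
```

```text
18.8 [563.66383191  10.6516586    6.83451491] [-0.27763372  0.32072822 -0.5363512 ] 0.6187535212636742 ['Unreachable', 'grip_depth', 'job_done', 'state']
```

With the TCP reported at z = 6.8 the closed fingers touch nothing, although the bar's top is at z = 20, so the reported z really is too low. I'll keep going down in small steps until contact.

Emit:
{"fn": "apply_moves", "kwargs": {"deltas": [[0,0,0.002,0,-1],[0,0,0.004,0,-1],[0,0,0.006,0,-1],[0,0,0.008,0,-1],[0,0,0.008,0,-1]]}}

```text
time_s: 23.6
ee_pos: [563.4, 10.6, -1.8]
ee_rot: [-180.0, 0.0, 75.4]
force: [-0.0, 0.5, -1.1]
gripper_width: 0.7
gripper_force: 0.0
```

Emit:
{"fn": "apply_moves", "kwargs": {"deltas": [[0,0,0.001,0,-1],[0,0,0.003,0,-1],[0,0,0.004,0,-1],[0,0,0.004,0,-1]]}}

```text
time_s: 24.0
ee_pos: [563.5, 10.6, -5.5]
ee_rot: [-180.0, 0.0, 75.4]
force: [0.4, 0.7, 0.6]
gripper_width: 0.3
gripper_force: 0.0
```

Emit:
{"fn": "apply_moves", "kwargs": {"deltas": [[0,0,0.001,0,-1],[0,0,0.003,0,-1],[0,0,0.004,0,-1],[0,0,0.004,0,-1]]}}

```text
time_s: 24.4
ee_pos: [563.5, 10.6, -9.6]
ee_rot: [-180.0, 0.0, 75.4]
force: [0.1, 0.6, 0.2]
gripper_width: 0.7
gripper_force: 0.0
```

Emit:
{"fn": "apply_moves", "kwargs": {"deltas": [[0,0,0.001,0,-1],[0,0,0.002,0,-1],[0,0,0.002,0,-1]]}}

```text
time_s: 24.7
ee_pos: [563.7, 10.7, -11.3]
ee_rot: [180.0, -0.0, 75.4]
force: [-0.0, -0.4, 1.0]
gripper_width: 0.6
gripper_force: 0.4
```

Emit:
{"fn": "apply_moves", "kwargs": {"deltas": [[0,0,0.001,0,-1],[0,0,0.002,0,-1],[0,0,0.002,0,-1]]}}

```text
time_s: 25.0
ee_pos: [563.8, 10.7, -11.4]
ee_rot: [180.0, -0.0, 75.4]
force: [-4.1, -0.2, 14.1]
gripper_width: 0.3
gripper_force: 7.0
```

Emit:
{"fn": "apply_moves", "kwargs": {"deltas": [[0,0,0.001,0,-1],[0,0,0.002,0,-1],[0,0,0.002,0,-1]]}}

```text
time_s: 25.3
ee_pos: [563.8, 10.7, -11.4]
ee_rot: [179.9, -0.0, 75.4]
force: [-7.3, -0.0, 27.0]
gripper_width: 0.5
gripper_force: 13.5
```

Contact at reported z = -11.4 on the bar's top at z = 20 shows the true fingertips are 31.4 mm above the reported TCP. I'll use that offset from here: back up, open, and grip with the reported z at -21.

Emit:
{"fn": "apply_moves", "kwargs": {"deltas": [[0,0,-0.02,0,-1],[0,0,-0.035,0,0.2],[0,0,-0.035,0,0.2],[0,0,-0.035,0,0.2],[0,0,-0.035,0,0.2]]}}

```text
time_s: 25.8
ee_pos: [562.8, 10.6, 18.6]
ee_rot: [-179.9, 0.0, 75.4]
force: [-0.2, -0.4, -0.8]
gripper_width: 29.7
gripper_force: 0.0
```

Emit:
{"fn": "apply_moves", "kwargs": {"deltas": [[0,0,0,0,0.2],[0,0,0,0,0.2],[0,0,0,0,0.2],[0,0,0,0,0.2],[0,0,0,0,0.2]]}}

```text
time_s: 26.3
ee_pos: [563.6, 10.7, 19.6]
ee_rot: [-180.0, -0.0, 75.4]
force: [0.1, -0.1, 0.1]
gripper_width: 54.7
gripper_force: 0.0
```

Emit:
{"fn": "apply_moves", "kwargs": {"deltas": [[0,0,0.02,0,0.2],[0,0,0.03,0,0.2],[0,0,0.04,0,0.2],[0,0,0.04,0,0.2],[0,0,0.04,0,-1]]}}

```text
time_s: 26.8
ee_pos: [563.7, 10.7, -20.4]
ee_rot: [-180.0, -0.0, 75.4]
force: [-0.1, 0.1, -0.3]
gripper_width: 49.4
gripper_force: 0.0
```

Emit:
{"fn": "apply_moves", "kwargs": {"deltas": [[0,0,0,0,-1],[0,0,0,0,-1],[0,0,0,0,-1],[0,0,0,0,-1],[0,0,0,0,-1]]}}

```text
time_s: 27.3
ee_pos: [563.6, 10.7, -20.0]
ee_rot: [180.0, -0.0, 75.4]
force: [-0.4, -0.3, 2.0]
gripper_width: 19.5
gripper_force: 40.0
```

Emit:
{"fn": "apply_moves", "kwargs": {"deltas": [[0,0,0,0,-1],[0,0,0,0,-1]]}}

```text
time_s: 27.5
ee_pos: [563.6, 10.7, -20.0]
ee_rot: [180.0, -0.0, 75.4]
force: [-1.5, -0.6, 3.9]
gripper_width: 19.5
gripper_force: 40.0
```

Bar B is gripped at 19.5 mm. I'll lift and carry it to the bay at carrier y = +56, with the target about (608, -111) and yaw -9.8°.

Emit:
{"fn": "apply_moves", "kwargs": {"deltas": [[0,0,-0.03,0,-1],[0,0,-0.08,0,-1],[-0.036,0.025,-0.08,0,-1],[-0.072,0.05,-0.08,0,-1],[-0.107,0.074,-0.08,0,-1]]}}

```text
time_s: 28.0
ee_pos: [608.5, -112.8, 59.4]
ee_rot: [180.0, 0.0, 75.4]
force: [0.5, 0.5, -2.6]
gripper_width: 19.7
gripper_force: 40.0
```

Emit:
{"fn": "apply_moves", "kwargs": {"deltas": [[0,0,0,0.14,-1],[0,0,0,0.28,-1],[0,0,0,0.42,-1],[0,0,0,0.56,-1],[0,0,0,0.7,-1]]}}

```text
time_s: 28.5
ee_pos: [607.6, -111.6, 58.5]
ee_rot: [-179.9, 0.1, 34.9]
force: [-0.3, -1.0, -2.8]
gripper_width: 19.7
gripper_force: 40.0
```

Emit:
{"fn": "apply_moves", "kwargs": {"deltas": [[0,0,0,0.14,-1],[0,0,0,0.28,-1],[0,0,0,0.42,-1],[0,0,0,0.56,-1],[0,0,0,0.7,-1]]}}

```text
time_s: 29.0
ee_pos: [607.7, -111.5, 58.5]
ee_rot: [-180.0, 0.1, -5.2]
force: [0.1, -0.6, -3.0]
gripper_width: 19.6
gripper_force: 40.0
```

Emit:
{"fn": "apply_moves", "kwargs": {"deltas": [[0,0,0,0.087,-1],[0,0,0,0.087,-1],[0,0,0,0.087,-1],[0,0,0,0.087,-1]]}}

```text
time_s: 29.4
ee_pos: [608.1, -111.5, 59.2]
ee_rot: [-180.0, 0.0, -9.7]
force: [0.7, -1.0, -1.7]
gripper_width: 20.1
gripper_force: 40.0
```

Run:
```python
from h import *
im,cT,s=grab('wrist','w10.png'); np.save('w10.npy',cT[1]); print(s['ee_pos'],s['ee_rot'],s['force'],s['gripper_width'],delta(608.1,-111.3,-9.8,-9))
g=cv2.cvtColor(im,6)
sub=g[40:280,200:640]; cs,_=cv2.findContours((g>215).astype('uint8'),0,2)
for c in cs:
    if cv2.contourArea(c)>300: print(cv2.minAreaRect(c))
```

```text
[ 608.05203685 -111.52463803   59.24543402] [-1.79994056e+02  3.53285262e-02 -9.73788849e+00] [ 0.716929   -0.97648484 -1.73665157] 20.061415722053376 (array([-0.    , -0.0002,  0.0683]), 0.0008)
((277.0, 189.5), (81.0, 42.0), 90.0)
((509.34381103515625, 204.03634643554688), (44.4069938659668, 144.99066162109375), 7.943471908569336)
((433.6847839355469, 192.55166625976562), (40.43218231201172, 122.1243667602539), 4.3160271644592285)
((359.0931396484375, 191.31573486328125), (118.53653717041016, 39.179283142089844), 87.0643310546875)
((517.5, 126.0), (10.0, 41.0), 90.0)
((446.0, 125.5), (11.0, 100.0), 90.0)
((332.5, 124.5), (11.0, 31.0), 90.0)
((500.9009704589844, 23.476036071777344), (63.53224182128906, 26.90511131286621), 47.29060745239258)
```

Emit:
{"fn": "apply_moves", "kwargs": {"deltas": [[0,0.0005,0.02,0,-1],[0,0.0005,0.04,0,-1],[0,0.0005,0.048,0,-1],[0,0.0005,0.048,0,-1],[0,0.0005,0.048,0,-1]]}}

```text
time_s: 29.95
ee_pos: [608.8, -112.2, 12.2]
ee_rot: [-180.0, -0.1, -9.8]
force: [0.2, -0.8, -2.8]
gripper_width: 19.7
gripper_force: 40.0
```

Emit:
{"fn": "apply_moves", "kwargs": {"deltas": [[0,0,0.004,0,-1],[0,0,0.008,0,-1],[0,0,0.012,0,-1],[0,0,0.015,0,-1],[0,0,0.015,0,-1]]}}

```text
time_s: 30.45
ee_pos: [607.7, -111.9, -3.9]
ee_rot: [-180.0, 0.1, -9.8]
force: [-0.1, 0.5, -3.2]
gripper_width: 19.4
gripper_force: 40.0
```

Emit:
{"fn": "apply_moves", "kwargs": {"deltas": [[0,0,0.002,0,-1],[0,0,0.004,0,-1],[0,0,0.006,0,-1],[0,0,0.006,0,-1]]}}

```text
time_s: 30.85
ee_pos: [607.9, -112.0, -9.7]
ee_rot: [-180.0, 0.0, -9.8]
force: [-0.5, 0.3, -2.6]
gripper_width: 19.6
gripper_force: 40.0
```

No rib contact, and the bar's bottom is at about 10 mm. I'll release it and go to bar A.

Emit:
{"fn": "apply_moves", "kwargs": {"deltas": [[0,0,0,0,-0.05],[0,0,0,0,-0.05],[0,0,0,0,-0.05],[0,0,0,0,-0.05],[0,0,0,0,-0.05]]}}

```text
time_s: 31.35
ee_pos: [608.5, -112.5, -9.1]
ee_rot: [180.0, -0.1, -9.8]
force: [0.2, -1.8, -0.0]
gripper_width: 43.4
gripper_force: 0.8
```

Emit:
{"fn": "apply_moves", "kwargs": {"deltas": [[0,0,-0.02,0,-0.05],[0,0,-0.06,0,0],[0,0,-0.1,0,0.2],[0.013,-0.055,-0.1,-0.1,0.2],[0.0265,-0.1,-0.1,-0.2,0.2]]}}

```text
time_s: 31.85
ee_pos: [650.9, -21.2, 93.0]
ee_rot: [-180.0, -0.2, 1.7]
force: [0.1, 0.0, -0.5]
gripper_width: 54.6
gripper_force: 0.0
```

Emit:
{"fn": "apply_moves", "kwargs": {"deltas": [[0,-0.01,0,-0.14,0.2],[0,-0.01,0,-0.28,0.2],[0,-0.01,0,-0.42,0.2],[0,-0.01,0,-0.56,0.2],[0,-0.01,0,-0.7,0.2]]}}

```text
time_s: 32.35
ee_pos: [649.4, -10.8, 90.6]
ee_rot: [-180.0, -0.0, 42.1]
force: [0.4, 0.5, 0.4]
gripper_width: 54.6
gripper_force: 0.0
```

Emit:
{"fn": "apply_moves", "kwargs": {"deltas": [[0,0,0,-0.14,0.2],[0,0,0,-0.28,0.2],[0,0,0,-0.42,0.2],[0,0,0,-0.56,0.2],[0,0,0,-0.615,0.2]]}}

```text
time_s: 32.85
ee_pos: [649.3, -11.0, 90.6]
ee_rot: [-180.0, -0.0, 77.2]
force: [0.1, 0.9, -0.3]
gripper_width: 54.7
gripper_force: 0.0
```

Emit:
{"fn": "apply_moves", "kwargs": {"deltas": [[0,0,0,0,0.2],[0,0,0,0,0.2],[0,0,0,0,0.2]]}}

```text
time_s: 33.15
ee_pos: [649.5, -11.1, 90.6]
ee_rot: [-180.0, -0.0, 76.9]
force: [-0.6, 0.0, -0.3]
gripper_width: 54.8
gripper_force: 0.0
```

```bash
cat >> h.py <<'E'
def bars(cT,im,z=20,t=150):
    g=cv2.cvtColor(im,6); cs,_=cv2.findContours((g>t).astype('uint8'),0,2)
    for c in cs:
        if cv2.contourArea(c)>300:
            r=rect(cT,c,z)
            if 80<r[2]<125 and 14<r[3]<30: print(np.round(cv2.minAreaRect(c)[0]),r,delta(r[0],r[1],r[4]))
E
python3 - <<'E'
from h import *
im,cT,s=grab('wrist','w11.png'); np.save('w11.npy',cT[1]); print(s['ee_pos'],s['ee_rot'],s['gripper_width']); bars(cT,im)
E
```

```text
[649.45664511 -11.11645622  90.63844175] [-1.79997092e+02 -8.02201309e-03  7.69471772e+01] 54.816271608234594
[ 49. 147.] [ 4.406e+02  8.000e+01  1.068e+02  2.860e+01 -1.000e-01] (array([ 0.0416, -0.224 ,  0.    ]), 1.3448)
```

Run:
```python
from h import *
im=cv2.imread('pics/w11.png'); cT=(cams.get_calibration('wrist'),np.load('w11.npy'))
for t in(160,170,180,190,200): print(t); bars(cT,im,20,t)
print(proj(cT,[653.2,-7,20]), [ (x,im[190,x].tolist()) for x in range(290,350,6)])
```

```text
160
[ 71. 201.] [442.   32.4 109.8  24.6   7.6] (array([-0.0044, -0.2119,  0.    ]), 1.2104)
[ 49. 146.] [ 4.408e+02  8.020e+01  1.057e+02  2.820e+01 -1.000e-01] (array([ 0.0419, -0.2239,  0.    ]), 1.3448)
170
[ 52. 142.] [446.3  82.5  92.2  21.7   4.2] (array([ 0.0453, -0.2191,  0.    ]), 1.2698)
180
190
[316. 271.] [630.9 -76.1  82.3  22.4 -13. ] (array([-0.0675, -0.0034, -0.    ]), 1.57)
200
[316. 271.] [630.9 -76.1  82.3  22.4 -13. ] (array([-0.0675, -0.0034, -0.    ]), 1.57)
[328. 187.] [658.   -7.6  99.2  28.6  77.1] (array([0.0054, 0.0075, 0.    ]), -0.0026)
[[323.24919603 191.02901511]] [(290, [119, 121, 126]), (296, [108, 111, 119]), (302, [110, 109, 111]), (308, [110, 111, 112]), (314, [243, 238, 236]), (320, [246, 240, 240]), (326, [245, 239, 239]), (332, [245, 239, 238]), (338, [106, 104, 107]), (344, [61, 56, 57])]
```

Bar A is where it was measured (columns 311–335, predicted 323). I'll lower and grip it.

Emit:
{"fn": "apply_moves", "kwargs": {"deltas": [[0.004,0.003,0.03,0,0.2],[0.004,0.003,0.07,0,0.2],[0.004,0.003,0.1,0,0.2],[0.004,0.003,0.11,0,0.2],[0.004,0.003,0.11,0,0.2]]}}

```text
time_s: 33.7
ee_pos: [652.4, -7.9, -20.7]
ee_rot: [-179.8, 0.0, 77.0]
force: [0.5, 0.7, -0.1]
gripper_width: 54.6
gripper_force: 0.0
```

Emit:
{"fn": "apply_moves", "kwargs": {"deltas": [[0,0,0,0,0.2],[0,0,0,0,-1],[0,0,0,0,-1],[0,0,0,0,-1],[0,0,0,0,-1]]}}

```text
time_s: 34.2
ee_pos: [653.6, -8.0, -18.7]
ee_rot: [179.9, -0.0, 77.0]
force: [-0.1, -0.5, -0.1]
gripper_width: 25.5
gripper_force: 0.0
```

Emit:
{"fn": "apply_moves", "kwargs": {"deltas": [[0,0,0,0,-1],[0,0,0,0,-1],[0,0,0,0,-1],[0,0,0,0,-1]]}}

```text
time_s: 34.6
ee_pos: [653.3, -7.9, -19.0]
ee_rot: [180.0, -0.0, 77.0]
force: [-1.7, -0.4, 4.2]
gripper_width: 19.7
gripper_force: 40.0
```

Emit:
{"fn": "apply_moves", "kwargs": {"deltas": [[0,0,-0.03,0,-1],[0,0,-0.08,0,-1],[-0.045,-0.005,-0.08,0,-1],[-0.09,-0.01,-0.08,0,-1],[-0.135,-0.0145,-0.08,0,-1]]}}

```text
time_s: 35.1
ee_pos: [607.9, -137.1, 60.1]
ee_rot: [-180.0, 0.0, 77.1]
force: [-0.4, -0.3, -3.0]
gripper_width: 19.5
gripper_force: 40.0
```

Emit:
{"fn": "apply_moves", "kwargs": {"deltas": [[-0.0325,-0.003,0,0.14,-1],[-0.0325,-0.003,0,0.28,-1],[-0.0325,-0.003,0,0.42,-1],[-0.0325,-0.003,0,0.56,-1],[-0.0325,-0.003,0,0.7,-1]]}}

```text
time_s: 35.6
ee_pos: [597.9, -167.3, 59.5]
ee_rot: [-179.9, 0.1, 36.5]
force: [0.1, 0.2, -2.5]
gripper_width: 19.5
gripper_force: 40.0
```

Emit:
{"fn": "apply_moves", "kwargs": {"deltas": [[0,0,0,0.14,-1],[0,0,0,0.28,-1],[0,0,0,0.42,-1],[0,0,0,0.56,-1],[0,0,0,0.7,-1]]}}

```text
time_s: 36.1
ee_pos: [597.9, -167.1, 59.4]
ee_rot: [-180.0, 0.1, -3.6]
force: [-0.3, 0.2, -2.6]
gripper_width: 19.5
gripper_force: 40.0
```

Emit:
{"fn": "apply_moves", "kwargs": {"deltas": [[0,0,0,0.115,-1],[0,0,0,0.115,-1],[0,0,0,0.115,-1],[0,0,0,0.115,-1]]}}

```text
time_s: 36.5
ee_pos: [598.4, -167.1, 60.2]
ee_rot: [-180.0, 0.0, -9.7]
force: [-0.6, 1.3, -3.5]
gripper_width: 19.5
gripper_force: 40.0
```

Run:
```python
from h import *
im,cT,s=grab('wrist','w12.png'); np.save('w12.npy',cT[1]); print(s['ee_pos'],s['ee_rot'],s['force'],s['gripper_width'],delta(598.4,-167.2,-9.8,-9))
```

```text
[ 598.37847962 -167.14504897   60.20157845] [-1.79990394e+02  3.61929767e-02 -9.71651935e+00] [-0.5701273   1.263069   -3.52058064] 19.459845453564824 (array([-0.    ,  0.0001,  0.0693]), 0.0011)
```

Emit:
{"fn": "apply_moves", "kwargs": {"deltas": [[0,0,0.02,0,-1],[0,0,0.04,0,-1],[0,0,0.052,0,-1],[0,0,0.056,0,-1],[0,0,0.06,0,-1]]}}

```text
time_s: 37.05
ee_pos: [599.0, -167.3, 0.7]
ee_rot: [-180.0, -0.0, -9.8]
force: [1.2, 0.2, -3.0]
gripper_width: 19.7
gripper_force: 40.0
```

Emit:
{"fn": "apply_moves", "kwargs": {"deltas": [[0,0,0.003,0,-1],[0,0,0.006,0,-1],[0,0,0.009,0,-1],[0,0,0.009,0,-1],[0,0,0.009,0,-1]]}}

```text
time_s: 37.55
ee_pos: [598.6, -167.2, -8.2]
ee_rot: [-180.0, -0.0, -9.8]
force: [-0.0, -1.4, -2.2]
gripper_width: 19.3
gripper_force: 40.0
```

Emit:
{"fn": "apply_moves", "kwargs": {"deltas": [[0,0,0.0005,0,-1],[0,0,0.0005,0,-0.05],[0,0,0.0005,0,-0.05],[0,0,0.0005,0,-0.05],[0,0,0.0005,0,-0.05]]}}

```text
time_s: 38.05
ee_pos: [598.8, -167.3, -8.5]
ee_rot: [180.0, -0.0, -9.8]
force: [0.0, -0.3, -0.2]
gripper_width: 43.3
gripper_force: 0.0
```

Emit:
{"fn": "apply_moves", "kwargs": {"deltas": [[0,0,0,0,-0.05],[0,0,-0.02,0,-0.05],[0,0,-0.06,0,0],[0,0,-0.1,0,0.2],[-0.016,0.04,-0.1,0,0.2]]}}

```text
time_s: 38.55
ee_pos: [582.3, -202.8, 97.4]
ee_rot: [180.0, -0.8, -9.5]
force: [0.6, -2.1, -0.6]
gripper_width: 54.2
gripper_force: 0.0
```

Emit:
{"fn": "apply_moves", "kwargs": {"deltas": [[-0.016,0.04,0,-0.1,0.2],[-0.032,0.08,0,-0.2,0.2],[-0.048,0.12,0,-0.3,0.2],[-0.064,0.16,0,-0.4,0.2],[-0.084,0.197,0,-0.5,0.2]]}}

```text
time_s: 39.05
ee_pos: [458.9, -385.4, 91.3]
ee_rot: [180.0, -0.0, 19.1]
force: [0.4, -0.7, -0.1]
gripper_width: 54.7
gripper_force: 0.0
```

Emit:
{"fn": "apply_moves", "kwargs": {"deltas": [[0,0,0,-0.14,0.2],[0,0,0,-0.28,0.2],[0,0,0,-0.42,0.2],[0,0,0,-0.56,0.2],[0,0,0,-0.7,0.2]]}}

```text
time_s: 39.55
ee_pos: [459.6, -383.8, 91.1]
ee_rot: [180.0, -0.0, 59.3]
force: [-0.7, -0.4, -0.7]
gripper_width: 54.8
gripper_force: 0.0
```

Emit:
{"fn": "apply_moves", "kwargs": {"deltas": [[0,0,0,-0.14,0.2],[0,0,0,-0.28,0.2],[0,0,0,-0.42,0.2],[0,0,0,-0.56,0.2],[0,0,0,-0.571,0.2]]}}

```text
time_s: 40.05
ee_pos: [459.6, -383.7, 91.1]
ee_rot: [180.0, -0.0, 91.7]
force: [0.5, 0.5, -0.7]
gripper_width: 55.0
gripper_force: 0.0
```

Emit:
{"fn": "apply_moves", "kwargs": {"deltas": [[0,0,0,0,0.2],[0,0,0,0,0.2],[0,0,0,0,0.2]]}}

```text
time_s: 40.35
ee_pos: [459.6, -383.7, 91.1]
ee_rot: [180.0, -0.0, 91.6]
force: [-0.0, 1.0, -0.1]
gripper_width: 55.1
gripper_force: 0.0
```

Run:
```python
from h import *
im,cT,s=grab('wrist','w13.png'); np.save('w13.npy',cT[1]); print(s['ee_pos'],s['ee_rot'],s['gripper_width'])
for t in (150,170,190,210): print(t); bars(cT,im,20,t)
```

```text
[ 459.64283624 -383.69252758   91.09870925] [ 1.79997987e+02 -7.70854726e-03  9.15943020e+01] 55.05042875850891
150
170
[ 41. 237.] [ 212.5 -429.2   83.5   17.7   33.3] (array([-0.0385, -0.2483, -0.    ]), 1.0177)
[295. 232.] [ 440.5 -417.2   92.    20.3  -88.2] (array([-0.033 , -0.0201, -0.    ]), -0.0033)
190
[296. 232.] [ 440.8 -417.2   92.    19.4  -88.2] (array([-0.033 , -0.0198, -0.    ]), -0.0033)
210
[296. 232.] [ 440.8 -417.6   91.2   19.3  -88.2] (array([-0.0334, -0.0198, -0.    ]), -0.0033)
```

Bar C has been knocked to about (441, -421). I'll shift back to see the whole of it.

Emit:
{"fn": "apply_moves", "kwargs": {"deltas": [[-0.055,-0.02,0,0,0.2],[-0.055,-0.02,0,0,0.2],[-0.055,-0.02,0,0,0.2],[-0.055,-0.02,0,0,0.2]]}}

```text
time_s: 40.8
ee_pos: [441.2, -438.6, 90.9]
ee_rot: [-180.0, -0.1, 91.6]
force: [0.6, -0.1, -0.7]
gripper_width: 54.8
gripper_force: 0.0
```

Run:
```python
from h import *
im,cT,s=grab('wrist','w14.png'); np.save('w14.npy',cT[1]); print(s['ee_pos'],s['ee_rot'],s['gripper_width'])
for t in (150,170,190): print(t); bars(cT,im,20,t)
```

```text
[ 441.15245224 -438.59680909   90.86610973] [-1.79990511e+02 -7.34466051e-02  9.16130920e+01] 54.847333273711804
150
170
[320. 172.] [ 440.7 -420.9   98.7   20.6  -87.6] (array([ 0.0174, -0.0001,  0.    ]), -0.0129)
190
[320. 172.] [ 440.7 -420.9   98.7   19.3  -87.9] (array([ 0.0174, -0.0001,  0.    ]), -0.0077)
```

Emit:
{"fn": "apply_moves", "kwargs": {"deltas": [[0.0175,0.0005,0.03,-0.009,0.2],[0.0175,0.0005,0.07,-0.009,0.2],[0.0175,0.0005,0.1,-0.009,0.2],[0.0175,0.0005,0.111,-0.009,0.2],[0.0175,0.0005,0.111,-0.009,0.2]]}}

```text
time_s: 41.35
ee_pos: [440.8, -420.2, -21.1]
ee_rot: [-179.9, -0.2, 92.2]
force: [0.1, -0.6, 1.3]
gripper_width: 54.8
gripper_force: 0.0
```

Emit:
{"fn": "apply_moves", "kwargs": {"deltas": [[0,0,0,0,0.2],[0,0,0,0,-1],[0,0,0,0,-1],[0,0,0,0,-1],[0,0,0,0,-1]]}}

```text
time_s: 41.85
ee_pos: [441.4, -422.0, -19.3]
ee_rot: [180.0, 0.0, 92.2]
force: [0.2, -0.1, 0.7]
gripper_width: 25.4
gripper_force: 0.0
```

Emit:
{"fn": "apply_moves", "kwargs": {"deltas": [[0,0,0,0,-1],[0,0,0,0,-1],[0,0,0,0,-1],[0,0,0,0,-1]]}}

```text
time_s: 42.25
ee_pos: [441.2, -421.9, -19.6]
ee_rot: [-180.0, 0.0, 92.2]
force: [-1.6, -0.2, 4.3]
gripper_width: 19.5
gripper_force: 40.0
```

Emit:
{"fn": "apply_moves", "kwargs": {"deltas": [[0,0,-0.03,0,-1],[0,0,-0.08,0,-1],[0,0,-0.12,0,-1],[0.035,0.028,-0.12,0,-1],[0.07,0.056,-0.12,0,-1]]}}

```text
time_s: 42.75
ee_pos: [495.2, -349.9, 101.1]
ee_rot: [179.9, 0.1, 92.0]
force: [0.8, 0.3, -3.8]
gripper_width: 19.5
gripper_force: 40.0
```

Emit:
{"fn": "apply_moves", "kwargs": {"deltas": [[0.035,0.028,0,0.1,-1],[0.07,0.056,0,0.22,-1],[0.105,0.084,0,0.35,-1],[0.124,0.0995,0,0.49,-1],[0.124,0.0995,0,0.6,-1]]}}

```text
time_s: 43.25
ee_pos: [591.0, -218.2, 98.8]
ee_rot: [-179.9, -0.1, 57.7]
force: [0.1, -0.6, -2.6]
gripper_width: 19.7
gripper_force: 40.0
```

Emit:
{"fn": "apply_moves", "kwargs": {"deltas": [[0,0,0,0.14,-1],[0,0,0,0.28,-1],[0,0,0,0.42,-1],[0,0,0,0.56,-1],[0,0,0,0.7,-1]]}}

```text
time_s: 43.75
ee_pos: [588.7, -221.5, 98.8]
ee_rot: [-179.9, 0.1, 17.4]
force: [-0.6, 0.0, -3.0]
gripper_width: 19.6
gripper_force: 40.0
```

Emit:
{"fn": "apply_moves", "kwargs": {"deltas": [[0,0,0.02,0.14,-1],[0,0,0.03,0.28,-1],[0,0,0.04,0.42,-1],[0,0,0.04,0.48,-1],[0,0,0.04,0.48,-1]]}}

```text
time_s: 44.25
ee_pos: [588.5, -221.5, 58.6]
ee_rot: [-179.9, 0.1, -9.8]
force: [0.2, -0.4, -2.1]
gripper_width: 19.6
gripper_force: 40.0
```

Emit:
{"fn": "apply_moves", "kwargs": {"deltas": [[0,0,0,0,-1],[0,0,0,0,-1]]}}

```text
time_s: 44.45
ee_pos: [589.3, -222.0, 60.0]
ee_rot: [-180.0, -0.0, -9.8]
force: [-0.4, 0.3, -2.9]
gripper_width: 19.5
gripper_force: 40.0
```

Run:
```python
from h import *
im,cT,s=grab('wrist','w15.png'); np.save('w15.npy',cT[1]); print(s['ee_pos'],s['ee_rot'],s['force'],s['gripper_width'],delta(589.0,-222.4,-9.8,-9))
```

```text
[ 589.31984236 -221.96929753   60.03359081] [-1.79991087e+02 -2.15688330e-03 -9.75696784e+00] [-0.41311816  0.31240841 -2.87946517] 19.521933901564076 (array([-0.0003,  0.0005,  0.0692]), 0.0005)
```

Emit:
{"fn": "apply_moves", "kwargs": {"deltas": [[0,0.0005,0.02,0,-1],[0,0.0005,0.04,0,-1],[0,0.0005,0.052,0,-1],[0,0.0005,0.056,0,-1],[0,0.0005,0.06,0,-1]]}}

```text
time_s: 45.0
ee_pos: [589.6, -222.6, 0.2]
ee_rot: [180.0, -0.0, -9.8]
force: [0.6, -0.1, -2.0]
gripper_width: 19.1
gripper_force: 40.0
```

Emit:
{"fn": "apply_moves", "kwargs": {"deltas": [[0,0,0.003,0,-1],[0,0,0.006,0,-1],[0,0,0.009,0,-1],[0,0,0.0095,0,-1],[0,0,0.0095,0,-1]]}}

```text
time_s: 45.5
ee_pos: [589.2, -222.5, -9.3]
ee_rot: [-180.0, -0.0, -9.8]
force: [0.9, 0.4, -2.1]
gripper_width: 19.6
gripper_force: 40.0
```

Emit:
{"fn": "apply_moves", "kwargs": {"deltas": [[0,0,0,0,-0.05],[0,0,0,0,-0.05],[0,0,0,0,-0.05],[0,0,0,0,-0.05],[0,0,0,0,-0.05]]}}

```text
time_s: 46.0
ee_pos: [590.3, -218.9, -8.9]
ee_rot: [-179.7, -0.1, -9.9]
force: [1.6, 10.9, 1.4]
gripper_width: 43.2
gripper_force: 5.0
```

Emit:
{"fn": "apply_moves", "kwargs": {"deltas": [[0,0,-0.03,0,-0.05],[0,0,-0.08,0,0.2],[0,0,-0.13,0,0.2],[-0.04,0,-0.17,0,0.2],[-0.08,-0.003,-0.17,0,0.2]]}}

```text
time_s: 46.5
ee_pos: [514.5, -207.6, 166.1]
ee_rot: [179.8, -0.7, -9.8]
force: [0.4, -0.3, 0.3]
gripper_width: 55.0
gripper_force: 0.0
```

Emit:
{"fn": "apply_moves", "kwargs": {"deltas": [[-0.04,-0.003,0,0,0.2],[-0.08,-0.006,0,0,0.2],[-0.12,-0.01,0,0,0.2],[-0.14,-0.012,0,0,0.2],[-0.14,-0.012,0,0,0.2]]}}

```text
time_s: 47.0
ee_pos: [372.5, -169.5, 161.2]
ee_rot: [180.0, -0.0, -9.8]
force: [-0.2, -0.6, 0.7]
gripper_width: 54.7
gripper_force: 0.0
```

Emit:
{"fn": "apply_moves", "kwargs": {"deltas": [[0,0,0,0,0.2],[0,0,0,0,0.2]]}}

```text
time_s: 47.2
ee_pos: [376.4, -170.8, 161.0]
ee_rot: [180.0, -0.1, -9.8]
force: [-0.8, 0.4, 0.1]
gripper_width: 54.8
gripper_force: 0.0
```

Run:
```python
from h import *
im,cT,s=grab('wrist','w16.png'); np.save('w16.npy',cT[1]); print(s['ee_pos'],s['ee_rot'],s['gripper_width'])
g=cv2.cvtColor(im,6).astype(int); px=proj(cT,[423,-171,22])[0]; print(px)
for t in(150,170,190):
    c=blob(g>t,px,500); print(t,rect(cT,c,22))
q=proj(cT,[423,-171,47])[0]; hsv=cv2.cvtColor(im,40)
for t in (45,60): 
    c=blob(g[:200]<t,q,100); print('rib',t,cv2.minAreaRect(c)[0],rect(cT,c,47))
print('bars'); bars(cT,im,30,190)
```

```text
[ 376.3826888  -170.81288401  161.00091761] [ 1.79979593e+02 -9.78822267e-02 -9.80376429e+00] 54.81081881067321
[312.43854954 131.03117921]
150 [ 353.2 -281.   519.   227.2   80.7]
170 [ 423.9 -161.   217.1   33.   -88.2]
190 [ 424.  -161.3  215.7   32.8  -88.3]
rib 45 (65.5576400756836, 163.50535583496094) [437.   64.2  28.3  24.5   2.8]
rib 60 (64.27018737792969, 163.0143280029297) [436.6  65.5  51.2  37.3 -86.2]
bars
```

View pics/w16.png

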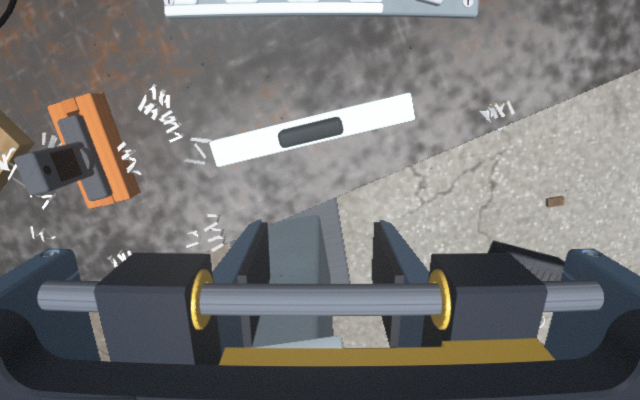

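Bar C is down: the sideways force when opening came from a pad cheek, which is fixed. The picture shows the bridge between (212,153) and (414,107), with its rib at (310,132) and shavings touching its left end. I'll remove the shavings and measure both.

Run:
```python
from h import *
im=cv2.imread('pics/w16.png'); cT=(cams.get_calibration('wrist'),np.load('w16.npy')); g=cv2.cvtColor(im,6)
for k in(7,11):
  for t in(200,215):
    m=cv2.morphologyEx((g>t).astype('uint8'),2,np.ones((k,k))); m=cv2.morphologyEx(m,3,np.ones((31,31))) ; c=blob(m,(312,131),500); print(k,t,rect(cT,c,22),cv2.minAreaRect(c))
for t in(90,120,150):
    c=blob(cv2.morphologyEx((g[100:165,265:355]<t).astype('uint8'),2,np.ones((3,3))),(45,32),60)+np.array([265,100]); print('rib',t,rect(cT,c,47),rect(cT,c,35))
for t in(150,170,190,205): print(t);bars(cT,im,30,t)
```

```text
7 200 [ 428.1 -231.4   74.7   26.4  -86.4] ((374.4474182128906, 114.67918395996094), (27.933433532714844, 79.30686950683594), 76.60750579833984)
7 215 [ 428.2 -231.9   73.7   26.1  -86.5] ((374.89508056640625, 114.55409240722656), (27.599239349365234, 78.33145141601562), 76.75948333740234)
11 200 [ 428.3 -234.3   68.9   26.4  -86.4] ((377.26983642578125, 114.0281982421875), (27.93764877319336, 73.49317169189453), 76.67547607421875)
11 215 [ 428.3 -234.3   68.8   26.1  -86.6] ((377.27105712890625, 114.02167510986328), (27.594738006591797, 73.44094848632812), 76.82744598388672)
rib 90 [ 420.1 -176.3   41.8    4.1  -85.8] [ 418.7 -176.    43.4    4.2  -85.8]
rib 120 [ 425.  -169.6   57.5   15.4  -86.3] [ 423.8 -169.1   59.7   16.   -86.3]
rib 150 [ 425.  -169.5   58.2   16.   -86.3] [ 423.8 -169.    60.4   16.6  -86.3]
150
[101. 148.] [443.4  34.4 106.3  16.3   3.8] (array([ 0.0312, -0.2136, -0.    ]), -0.2374)
170
190
205
```

The rib measures 58 x 16 mm at (425, -169.5) with its long axis at 93.7°. I'll rotate above it and grip.

Emit:
{"fn": "apply_moves", "kwargs": {"deltas": [[0.048,-0.0086,0,-0.14,0.2],[0.048,-0.0086,0,-0.28,0.2],[0.048,-0.0086,0,-0.42,0.2],[0.048,-0.0086,0,-0.56,0.2],[0.048,-0.0086,0,-0.7,0.2]]}}

```text
time_s: 47.75
ee_pos: [424.8, -170.1, 160.1]
ee_rot: [-180.0, 0.0, 30.7]
force: [-0.0, -0.3, 1.0]
gripper_width: 55.0
gripper_force: 0.0
```

Emit:
{"fn": "apply_moves", "kwargs": {"deltas": [[0,0,0,-0.14,0.2],[0,0,0,-0.28,0.2],[0,0,0,-0.42,0.2],[0,0,0,-0.56,0.2],[0,0,0,-0.7,0.2]]}}

```text
time_s: 48.25
ee_pos: [424.8, -170.2, 160.3]
ee_rot: [-180.0, -0.0, 70.8]
force: [0.0, -0.5, 0.2]
gripper_width: 55.0
gripper_force: 0.0
```

Emit:
{"fn": "apply_moves", "kwargs": {"deltas": [[0,0,0,-0.14,0.2],[0,0,0.03,-0.28,0.2],[0,0,0.06,-0.406,0.2],[0,0,0.09,-0.406,0.2],[0,0,0.09,-0.406,0.2]]}}

```text
time_s: 48.75
ee_pos: [421.5, -168.8, 67.2]
ee_rot: [-179.6, -0.2, 93.7]
force: [0.1, 0.6, -1.1]
gripper_width: 54.9
gripper_force: 0.0
```

Emit:
{"fn": "apply_moves", "kwargs": {"deltas": [[0,0,0,0,0.2],[0,0,0,0,0.2]]}}

```text
time_s: 48.95
ee_pos: [425.4, -170.6, 71.9]
ee_rot: [179.9, 0.1, 93.7]
force: [0.7, 0.1, 0.1]
gripper_width: 54.6
gripper_force: 0.0
```

Run:
```python
from h import *
im,cT,s=grab('wrist','w17.png'); np.save('w17.npy',cT[1]); print(s['ee_pos'],s['ee_rot'],s['gripper_width'],delta(425,-170.5,93.7,-5))
g=cv2.cvtColor(im,6)
q=proj(cT,[425,-169.5,47])[0]; print(q)
for t in(90,120,150):
    c=blob((g<t),q,60); print('rib',cv2.minAreaRect(c),rect(cT,c,47))
print(g[int(q[1])-20,280:360:4].tolist())
```

```text
[ 425.36362979 -170.56380611   71.9134225 ] [1.79851467e+02 6.84227941e-02 9.36645781e+01] 54.620815881701866 (array([ 0.0002, -0.0005,  0.0771]), -0.0006)
[319.17385614 214.03981381]
rib ((317.5, 207.5), (85.0, 21.0), 90.0) [ 423.6 -166.    60.9   14.3  -86. ]
rib ((317.5, 208.0), (86.0, 21.0), 90.0) [ 423.6 -166.4   61.6   14.7  -86.4]
rib ((319.5, 199.5), (399.0, 639.0), 90.0) [ 427.7 -189.4  590.2  325.     3.5]
[127, 126, 125, 121, 121, 133, 239, 58, 62, 66, 63, 63, 71, 236, 106, 91, 88, 79, 78, 83]
```

Emit:
{"fn": "apply_moves", "kwargs": {"deltas": [[0,0,0.03,0,0.2],[0,0,0.06,0,0.2],[0,0,0.075,0,0.2],[0,0,0.075,0,0.2],[0,0,0.075,0,0.2]]}}

```text
time_s: 49.5
ee_pos: [424.8, -170.4, -3.3]
ee_rot: [179.9, 0.1, 93.7]
force: [-0.6, 0.3, -0.1]
gripper_width: 54.9
gripper_force: 0.0
```

Emit:
{"fn": "apply_moves", "kwargs": {"deltas": [[0,0,0,0,0.2],[0,0,0,0,-1],[0,0,0,0,-1],[0,0,0,0,-1],[0,0,0,0,-1]], "grip_force": 55}}

```text
time_s: 50.0
ee_pos: [423.8, -170.0, -4.2]
ee_rot: [180.0, 0.0, 93.7]
force: [0.5, -0.1, 0.0]
gripper_width: 25.6
gripper_force: 0.0
```

Emit:
{"fn": "apply_moves", "kwargs": {"deltas": [[0,0,0,0,-1],[0,0,0,0,-1],[0,0,0,0,-1],[0,0,0,0,-1],[0,0,0,0,-1]]}}

```text
time_s: 50.5
ee_pos: [423.7, -169.9, -4.4]
ee_rot: [180.0, -0.0, 93.7]
force: [-0.7, 0.4, 1.5]
gripper_width: 15.5
gripper_force: 55.0
```

The bridge is gripped at 15.5 mm. I'll lift and carry it above the carrier.

Emit:
{"fn": "apply_moves", "kwargs": {"deltas": [[0,0,-0.03,0,-1],[0,0,-0.08,0,-1],[0,0.03,-0.08,0,-1],[-0.003,0.06,-0.08,0,-1],[-0.005,0.09,-0.08,0,-1]]}}

```text
time_s: 51.0
ee_pos: [514.5, -169.1, 75.8]
ee_rot: [180.0, 0.0, 93.7]
force: [-1.0, 0.2, -2.2]
gripper_width: 15.5
gripper_force: 55.0
```

Emit:
{"fn": "apply_moves", "kwargs": {"deltas": [[0,0.03,0,0.06,-1],[-0.002,0.06,0,0.12,-1],[-0.0035,0.0845,0,0.18,-1],[-0.0035,0.0845,0,0.2356,-1],[-0.0035,0.0845,0,0.2356,-1]]}}

```text
time_s: 51.5
ee_pos: [598.1, -166.9, 74.3]
ee_rot: [-179.9, -0.0, 80.2]
force: [-0.2, 1.1, -1.9]
gripper_width: 15.6
gripper_force: 55.0
```

Emit:
{"fn": "apply_moves", "kwargs": {"deltas": [[0,0,0.01,0,-1],[0,0,0.02,0,-1],[0,0,0.03,0,-1],[0,0,0.03,0,-1],[0,0,0.03,0,-1]]}}

```text
time_s: 52.0
ee_pos: [597.8, -167.3, 45.1]
ee_rot: [-179.9, -0.0, 80.2]
force: [-0.3, 0.9, -2.9]
gripper_width: 15.5
gripper_force: 55.0
```

Emit:
{"fn": "apply_moves", "kwargs": {"deltas": [[0,0,0,0,-1],[0,0,0,0,-1],[0,0,0,0,-1]]}}

```text
time_s: 52.3
ee_pos: [598.2, -167.3, 45.6]
ee_rot: [-180.0, -0.0, 80.2]
force: [0.1, 0.1, -2.6]
gripper_width: 15.8
gripper_force: 55.0
```

Run:
```python
from h import *
im,cT,s=grab('wrist','w18.png'); np.save('w18.npy',cT[1]); print(s['ee_pos'],s['ee_rot'],s['force'],s['gripper_width'])
g=cv2.cvtColor(im,6)
T=toolT(s)
def tl(p): return proj(cT,(T@[*p,1])[:3])[0].round(1)
h=s['ee_pos'][2]+4.4 # feet bottom
print('bridge end exp px',tl([100,13,-(22+h-s['ee_pos'][2])]),tl([100,-13,-(22+h-s['ee_pos'][2])]))
a=np.radians(-9.8);ux=np.array([np.cos(a),np.sin(a)]);uy=np.array([-ux[1],ux[0]])
for x,y in((-16,92),(16,92),(0,101.5),(0,92)): print('pad',x,y,proj(cT,[*(np.array([598.5,-165.5])+x*ux+y*uy),25])[0].round(1))
print('col'); 
for r in range(0,130,2): print(r,g[r,290:350:3].tolist())
```

```text
[ 598.22246916 -167.31441824   45.56121431] [-1.79983870e+02 -6.44166848e-03  8.01574009e+01] [ 0.07377079  0.14337122 -2.60756993] 15.794099412738834
bridge end exp px [347.3  50.8] [291.9  50.8]
pad -16 92 [293.   70.8]
pad 16 92 [346.1  70.7]
pad 0 101.5 [319.5  54.1]
pad 0 92 [319.5  70.7]
col
0 [81, 83, 83, 83, 78, 77, 78, 79, 73, 71, 74, 73, 72, 72, 73, 63, 65, 70, 69, 69]
2 [86, 83, 85, 80, 79, 76, 76, 75, 73, 77, 71, 74, 72, 70, 72, 70, 71, 69, 70, 70]
4 [89, 84, 82, 78, 77, 78, 80, 76, 80, 75, 73, 71, 73, 70, 70, 72, 70, 71, 74, 70]
6 [88, 85, 82, 79, 77, 77, 77, 80, 74, 73, 70, 74, 75, 75, 72, 73, 78, 76, 73, 72]
8 [87, 77, 82, 80, 76, 75, 77, 78, 76, 74, 78, 75, 73, 75, 74, 74, 77, 82, 77, 75]
10 [84, 81, 79, 81, 80, 76, 78, 77, 80, 74, 73, 72, 74, 80, 72, 80, 84, 82, 79, 78]
12 [89, 82, 83, 81, 76, 79, 78, 78, 78, 77, 76, 75, 76, 78, 80, 83, 85, 84, 81, 76]
14 [94, 84, 81, 78, 77, 80, 82, 77, 77, 78, 78, 78, 78, 84, 85, 89, 85, 82, 79, 74]
16 [93, 88, 80, 82, 80, 78, 77, 78, 79, 81, 82, 82, 81, 82, 87, 88, 83, 77, 71, 71]
18 [94, 93, 81, 82, 80, 79, 81, 80, 82, 78, 79, 79
[... 4791 characters left out ...]
 235, 235, 239, 239, 240, 240, 237, 237, 238, 238, 239, 238, 235, 131]
118 [177, 177, 222, 239, 239, 237, 236, 235, 237, 239, 240, 240, 238, 236, 238, 236, 238, 239, 233, 176]
120 [206, 202, 220, 239, 239, 237, 236, 236, 238, 239, 240, 241, 238, 237, 238, 238, 239, 239, 233, 201]
122 [200, 201, 221, 241, 240, 236, 236, 236, 238, 238, 241, 241, 237, 238, 238, 237, 238, 238, 233, 201]
124 [204, 203, 220, 240, 239, 237, 235, 235, 239, 239, 239, 240, 237, 237, 238, 236, 238, 239, 233, 202]
126 [205, 204, 219, 240, 240, 237, 236, 236, 238, 238, 240, 241, 237, 237, 238, 237, 240, 238, 233, 203]
128 [207, 205, 217, 240, 240, 238, 236, 235, 238, 240, 240, 242, 237, 237, 238, 238, 239, 240, 234, 206]
```

The lip of the far pad shows as the white band at rows 49.5–53, and the bridge's end is at row 57.3. I'll compare them along and across the bridge.

Run:
```python
from h import *
im=cv2.imread('pics/w18.png'); cT=(cams.get_calibration('wrist'),np.load('w18.npy')); g=cv2.cvtColor(im,6).astype(float)
Ti=np.linalg.inv(cT[1]@np.linalg.inv(cT[0]['tool_from_camera']))
def tx(px,z): return (Ti@np.r_[onplane(None,[px],z,cT=cT)[0],1])[:2].round(2)
col=g[44:66,300:342].mean(1); print(dict(zip(range(44,66),col.round())))
print('bridge end',tx((320,57),72),tx((320,57.3),72))
for r in(49,49.5,51,51.3,53): print('lip',r,tx((320,r),25),tx((320,r),18))
# lateral: bridge sides rows 62-76 and cheeks; wide profile
for r in(62,70,80,100,112): print(r,[(i,int(g[r,i])) for i in range(262,380) if abs(g[r,i+1]-g[r,i-1])>14])
```

```text
{44: np.float64(84.0), 45: np.float64(85.0), 46: np.float64(85.0), 47: np.float64(86.0), 48: np.float64(117.0), 49: np.float64(227.0), 50: np.float64(234.0), 51: np.float64(235.0), 52: np.float64(234.0), 53: np.float64(218.0), 54: np.float64(127.0), 55: np.float64(110.0), 56: np.float64(135.0), 57: np.float64(192.0), 58: np.float64(229.0), 59: np.float64(233.0), 60: np.float64(235.0), 61: np.float64(235.0), 62: np.float64(235.0), 63: np.float64(235.0), 64: np.float64(235.0), 65: np.float64(235.0)}
bridge end [97.17  0.2 ] [97.04  0.2 ]
lip 49 [106.23   0.18] [107.05   0.17]
lip 49.5 [105.95   0.18] [106.75   0.17]
lip 51 [105.1    0.18] [105.88   0.17]
lip 51.3 [104.93   0.18] [105.7    0.17]
lip 53 [103.97   0.18] [104.71   0.17]
62 [(281, 231), (283, 218), (284, 230), (291, 234), (293, 225), (294, 214), (296, 221), (297, 230), (345, 224), (347, 221)]
70 [(281, 232), (283, 219), (291, 235), (293, 227), (294, 211), (296, 220), (297, 229), (345, 223), (347, 228)]
80 [(291, 234), (292, 189), (293, 213), (294, 229), (296, 220), (297, 231), (345, 226), (347, 230)]
100 [(294, 233), (296, 226)]
112 [(295, 171), (296, 222), (344, 236), (345, 215), (346, 166)]
```

Run:
```python
from h import *
im=cv2.imread('pics/w18.png'); cT=(cams.get_calibration('wrist'),np.load('w18.npy')); g=cv2.cvtColor(im,6).astype(float)
Ti=np.linalg.inv(cT[1]@np.linalg.inv(cT[0]['tool_from_camera']))
def tx(px,z): return (Ti@np.r_[onplane(None,[px],z,cT=cT)[0],1])[:2].round(2)
col=g[140:260,314:328].mean(1); print([(140+i,int(v)) for i,v in enumerate(col) if i and abs(v-col[i-1])>6])
for r in (56.7,170,175,180,185,190,195,200,205): print(r,tx((321,r),72),tx((321,r),97))
# same for w17
im=cv2.imread('pics/w17.png'); cT=(cT[0],np.load('w17.npy')); g=cv2.cvtColor(im,6).astype(float)
Ti=np.linalg.inv(cT[1]@np.linalg.inv(cT[0]['tool_from_camera']))
col=g[30:290,312:324].mean(1); ks=[(30+i,int(v)) for i,v in enumerate(col) if i and abs(v-col[i-1])>25]; print('w17',ks)
for r,v in ks: print(r,tx((318,r),22),tx((318,r),47))
```

```text
[(196, 141), (197, 77), (198, 69)]
56.7 [97.31  0.67] [94.89  0.61]
170 [42.81  0.69] [48.15  0.63]
175 [40.21  0.69] [45.92  0.63]
180 [37.58  0.69] [43.66  0.63]
185 [34.93  0.69] [41.39  0.63]
190 [32.26  0.7 ] [39.1   0.64]
195 [29.57  0.7 ] [36.79  0.64]
200 [26.85  0.7 ] [34.47  0.64]
205 [24.11  0.7 ] [32.12  0.64]
w17 [(62, 143), (63, 204), (64, 231), (164, 171), (165, 91), (166, 56), (251, 120), (252, 227), (284, 95), (285, 60)]
62 [101.27  -1.19] [99.19 -1.05]
63 [100.62  -1.19] [98.61 -1.05]
64 [99.98 -1.19] [98.02 -1.05]
164 [30.96 -1.31] [35.86 -1.15]
165 [30.22 -1.31] [35.2  -1.15]
166 [29.48 -1.31] [34.53 -1.16]
251 [-38.19  -1.45] [-26.42  -1.28]
252 [-39.05  -1.45] [-27.2   -1.28]
284 [-67.51  -1.51] [-52.83  -1.33]
285 [-68.43  -1.51] [-53.66  -1.33]
```

The distances suggest the bridge may be pitched in the grip. I'll use its apparent width along its length, in both pictures, to get its height.

Run:
```python
from h import *
from scipy.optimize import brentq
cal=cams.get_calibration('wrist')
for f,rows,zn in(('w17',range(68,160,8),22),('w18',(108,112,116,136,140,148,150,156,160,164,170,176),72)):
    im=cv2.imread(f'pics/{f}.png'); T=np.load(f+'.npy'); cT=(cal,T); g=cv2.cvtColor(im,6).astype(float)
    Ti=np.linalg.inv(T@np.linalg.inv(cal['tool_from_camera']))
    for r in rows:
        d=np.gradient(g[r-1:r+2].mean(0)); L=d[282:312]; Rr=d[328:366]
        l=282+np.argmax(L); rr=328+np.argmin(Rr)
        sub=lambda k:k+(abs(d[k+1])-abs(d[k-1]))/(2*(2*abs(d[k])-abs(d[k+1])-abs(d[k-1]))+1e-9)
        l,rr=sub(l),sub(rr)
        W=lambda z:(lambda P:np.linalg.norm(P[0]-P[1]))(onplane(None,[(l,r),(rr,r)],z,cT=cT))-26
        try: z=brentq(W,-150,200); P=onplane(None,[((l+rr)/2,r)],z,cT=cT)[0]; print(f,r,round(l,1),round(rr,1),'z',round(z,1),'x',(Ti@np.r_[P,1])[:2].round(1), 'contrast',L.max().round(),(-Rr.min()).round())
        except Exception as e: print(r,l,rr,e)
```

```text
w17 68 299.2 336.4 z 15.1 x [97.8 -1.4] contrast 47.0 55.0
w17 76 299.3 336.4 z 15.5 x [92.4 -1.4] contrast 47.0 57.0
w17 84 299.3 336.4 z 16.7 x [87.  -1.4] contrast 51.0 59.0
w17 92 299.4 336.3 z 16.9 x [81.5 -1.4] contrast 48.0 57.0
w17 100 299.4 336.2 z 17.9 x [76.1 -1.4] contrast 50.0 53.0
w17 108 299.4 336.1 z 18.4 x [70.6 -1.4] contrast 54.0 53.0
w17 116 299.5 335.8 z 17.2 x [64.9 -1.5] contrast 45.0 51.0
w17 124 299.7 335.7 z 16.5 x [59.2 -1.5] contrast 44.0 50.0
w17 132 300.0 335.6 z 14.7 x [53.3 -1.4] contrast 49.0 55.0
w17 140 300.1 335.6 z 15.2 x [47.5 -1.4] contrast 48.0 53.0
w17 148 300.2 335.6 z 16.3 x [41.8 -1.4] contrast 50.0 53.0
w17 156 300.2 335.5 z 17.1 x [36.  -1.4] contrast 49.0 52.0
w18 108 295.5 345.3 z 59.0 x [73.1  0.4] contrast 29.0 33.0
w18 112 295.5 345.3 z 59.7 x [71.1  0.4] contrast 30.0 35.0
w18 116 295.3 345.3 z 61.0 x [69.1  0.3] contrast 40.0 44.0
w18 136 296.1 344.5 z 57.4 x [58.3  0.3] contrast 19.0 12.0
w18 140 296.2 344.3 z 57.1 x [56.2  0.3] contrast 18.0 13.0
w18 148 296.6 344.3 z 56.6 x [51.7  0.4] contrast 14.0 17.0
w18 150 297.1 344.0 z 53.4 x [50.2  0.5] contrast 15.0 12.0
w18 156 297.1 344.0 z 54.0 x [46.9  0.5] contrast 16.0 9.0
w18 160 297.1 344.0 z 54.8 x [44.8  0.5] contrast 18.0 9.0
w18 164 297.1 344.0 z 55.3 x [42.6  0.5] contrast 18.0 10.0
w18 170 297.1 344.0 z 56.2 x [39.4  0.5] contrast 14.0 9.0
w18 176 297.1 344.0 z 57.5 x [36.3  0.5] contrast 16.0 7.0
```

The bridge has slipped a few mm down and back in the grip, most likely from the fast lift. Relative to the pad it needs about +5.8 mm along the tool's x and -1 mm across. From here I'll move gently.

Emit:
{"fn": "apply_moves", "kwargs": {"deltas": [[0.001,0,0.001,0,-1],[0.002,-0.0005,0.003,0,-1],[0.003,-0.001,0.005,0,-1],[0.004,-0.001,0.007,0,-1],[0.005,-0.001,0.009,0,-1]], "grip_force": 60}}

```text
time_s: 52.85
ee_pos: [599.1, -162.8, 37.4]
ee_rot: [179.9, 0.1, 80.2]
force: [0.5, -1.4, 5.2]
gripper_width: 15.4
gripper_force: 60.0
```

Emit:
{"fn": "apply_moves", "kwargs": {"deltas": [[0.0008,0,0.002,0,-1],[0.0008,0,0.004,0,-1],[0.0008,0,0.005,0,-1],[0.0008,0,0.005,0,-1],[0.0008,0,0.005,0,-1]]}}

```text
time_s: 53.35
ee_pos: [597.9, -160.8, 30.8]
ee_rot: [-179.9, -0.1, 80.2]
force: [0.7, -0.2, -2.0]
gripper_width: 15.8
gripper_force: 60.0
```

Emit:
{"fn": "apply_moves", "kwargs": {"deltas": [[0,0,0,0,-1],[0,0,0,0,-1],[0,0,0,0,-1]]}}

```text
time_s: 53.65
ee_pos: [598.4, -161.1, 31.6]
ee_rot: [-180.0, -0.0, 80.2]
force: [0.4, 2.1, -2.4]
gripper_width: 15.6
gripper_force: 60.0
```

```bash
cat > m.py <<'E'
from h import *
import sys
f=sys.argv[1]; s_=float(sys.argv[2])  # slip
im,cT,s=grab('wrist',f+'.png'); np.save(f+'.npy',cT[1]); print(s['time_s'],s['ee_pos'].round(1),s['ee_rot'].round(2),s['force'].round(1),s['gripper_width'])
g=cv2.cvtColor(im,6).astype(float); T=toolT(s); Ti=np.linalg.inv(T)
tx=lambda px,z:(Ti@np.r_[onplane(None,[px],z,cT=cT)[0],1])[:2].round(2)
col=g[:110,303:339].mean(1); print([(i,int(v)) for i,v in enumerate(col) if i and i<109 and abs(col[i+1]-col[i-1])>12])
top=s['ee_pos'][2]+4.4+22-s_
r2=g[130:260,314:328].mean(1); k=130+np.argmin(np.gradient(r2)); print('rib front row',k,tx((320,k),top))
for r in range(30,70,3): print(r,'bridge',tx((320,r),top)[0],'lip25',tx((320,r),25)[0],'18',tx((320,r),18)[0],end=' | ')
for r in (70,80,100,112): print('\n',r,[(i,int(g[r,i])) for i in range(262,380) if abs(g[r,i+1]-g[r,i-1])>14])
E
python3 m.py w19 5
```

```text
53.65 [ 598.4 -161.1   31.6] [-1.7999e+02 -3.0000e-02  8.0160e+01] [ 0.4  2.1 -2.4] 15.56781382819387
[(56, 94), (57, 156), (58, 233), (61, 230), (62, 193), (64, 183), (65, 228)]
rib front row 198 [26.43  0.17]
30 bridge 109.98 lip25 114.58 18 115.73 | 33 bridge 108.62 lip25 113.02 18 114.11 | 36 bridge 107.27 lip25 111.45 18 112.49 | 39 bridge 105.91 lip25 109.88 18 110.87 | 42 bridge 104.54 lip25 108.3 18 109.24 | 45 bridge 103.18 lip25 106.72 18 107.61 | 48 bridge 101.8 lip25 105.14 18 105.97 | 51 bridge 100.43 lip25 103.55 18 104.33 | 54 bridge 99.05 lip25 101.95 18 102.68 | 57 bridge 97.66 lip25 100.35 18 101.03 | 60 bridge 96.27 lip25 98.75 18 99.37 | 63 bridge 94.88 lip25 97.14 18 97.71 | 66 bridge 93.48 lip25 95.53 18 96.04 | 69 bridge 92.08 lip25 93.91 18 94.36 | 
 70 [(280, 230), (281, 194), (282, 214), (283, 227), (291, 229), (293, 228), (294, 231), (295, 212), (297, 221), (298, 230), (347, 211), (349, 205), (350, 225)]

 80 [(291, 236), (293, 232), (294, 233), (295, 209), (297, 221), (298, 232), (344, 224), (346, 231), (347, 204), (349, 212), (350, 229), (357, 237), (358, 220)]

 100 [(295, 226), (297, 222), (298, 232), (344, 229)]

 112 [(295, 233), (297, 222), (298, 232), (344, 230), (346, 235)]
```

The bridge has pivoted in the grip, with its far end about 8° down, so its far foot sits inside the lip. Levelling it against the pads will cure that. I'll move 2.3 mm back to the aligned position, then lower slowly so that it levels on its feet.

Emit:
{"fn": "apply_moves", "kwargs": {"deltas": [[-0.001,0,0,0,-1],[-0.0023,0,0,0,-1],[-0.0023,0,0.001,0,-1],[-0.0023,0,0.003,0,-1],[-0.0023,0,0.004,0,-1]], "grip_force": 30}}

```text
time_s: 54.2
ee_pos: [598.9, -161.8, 28.4]
ee_rot: [179.9, -0.2, 80.1]
force: [-0.2, 5.9, 5.1]
gripper_width: 15.5
gripper_force: 30.0
```

Emit:
{"fn": "apply_moves", "kwargs": {"deltas": [[0,0,0.001,0,-1],[0,0,0.002,0,-1],[0,0,0.003,0,-1],[0,0,0.004,0,-1],[0,0,0.004,0,-1]]}}

```text
time_s: 54.7
ee_pos: [599.6, -162.6, 26.2]
ee_rot: [179.8, -0.1, 80.1]
force: [0.3, 5.1, 8.4]
gripper_width: 15.8
gripper_force: 30.0
```

Emit:
{"fn": "apply_moves", "kwargs": {"deltas": [[0,0,0.001,0,-1],[0,0,0.002,0,-1],[0,0,0.003,0,-1],[0,0,0.004,0,-1],[0,0,0.004,0,-1]]}}

```text
time_s: 55.2
ee_pos: [599.4, -164.6, 20.8]
ee_rot: [179.8, 0.1, 80.2]
force: [1.3, -1.9, 3.6]
gripper_width: 15.8
gripper_force: 30.0
```

```bash
python3 m.py w20 0 | head -4
```

```text
55.2 [ 599.4 -164.6   20.8] [1.7979e+02 5.0000e-02 8.0160e+01] [ 1.3 -1.9  3.6] 15.785845191798344
[(47, 83), (48, 114), (49, 223), (53, 225), (54, 193), (55, 117), (56, 142), (57, 211), (58, 229)]
rib front row 197 [28.48  0.18]
30 bridge 109.13 lip25 112.78 18 113.93 | 33 bridge 107.82 lip25 111.3 18 112.4 | 36 bridge 106.5 lip25 109.82 18 110.86 | 39 bridge 105.18 lip25 108.33 18 109.32 | 42 bridge 103.85 lip25 106.84 18 107.78 | 45 bridge 102.52 lip25 105.34 18 106.23 | 48 bridge 101.19 lip25 103.84 18 104.67 | 51 bridge 99.85 lip25 102.33 18 103.11 | 54 bridge 98.51 lip25 100.82 18 101.55 | 57 bridge 97.17 lip25 99.31 18 99.98 | 60 bridge 95.82 lip25 97.79 18 98.41 | 63 bridge 94.47 lip25 96.26 18 96.83 | 66 bridge 93.11 lip25 94.73 18 95.24 | 69 bridge 91.75 lip25 93.2 18 93.65 |
```

Emit:
{"fn": "apply_moves", "kwargs": {"deltas": [[0,0,0.001,0,-1],[0,0,0.002,0,-1],[0,0,0.003,0,-1],[0,0,0.003,0,-1],[0,0,0.003,0,-1]]}}

```text
time_s: 55.75
ee_pos: [597.7, -163.5, 16.2]
ee_rot: [-179.9, -0.0, 80.2]
force: [0.1, -2.0, 1.3]
gripper_width: 15.4
gripper_force: 30.0
```

Emit:
{"fn": "apply_moves", "kwargs": {"deltas": [[0,0,0.001,0,-1],[0,0,0.002,0,-1],[0,0,0.002,0,-1],[0,0,0.002,0,-1]]}}

```text
time_s: 56.15
ee_pos: [597.7, -163.5, 14.4]
ee_rot: [-180.0, -0.0, 80.2]
force: [-0.4, -2.2, 1.7]
gripper_width: 15.4
gripper_force: 30.0
```

```bash
python3 m.py w21 0 | head -4
```

```text
56.15 [ 597.7 -163.5   14.4] [-1.7996e+02 -1.0000e-02  8.0170e+01] [-0.4 -2.2  1.7] 15.42123838375776
[(47, 86), (48, 110), (49, 208), (50, 232), (51, 231), (53, 233)]
rib front row 196 [29.01  0.18]
30 bridge 109.15 lip25 111.74 18 112.89 | 33 bridge 107.84 lip25 110.31 18 111.41 | 36 bridge 106.52 lip25 108.87 18 109.92 | 39 bridge 105.19 lip25 107.43 18 108.42 | 42 bridge 103.87 lip25 105.99 18 106.93 | 45 bridge 102.54 lip25 104.54 18 105.42 | 48 bridge 101.2 lip25 103.08 18 103.92 | 51 bridge 99.87 lip25 101.63 18 102.41 | 54 bridge 98.52 lip25 100.16 18 100.89 | 57 bridge 97.18 lip25 98.7 18 99.37 | 60 bridge 95.83 lip25 97.23 18 97.84 | 63 bridge 94.48 lip25 95.75 18 96.31 | 66 bridge 93.12 lip25 94.27 18 94.78 | 69 bridge 91.75 lip25 92.78 18 93.24 |
```

Emit:
{"fn": "apply_moves", "kwargs": {"deltas": [[0,0,0.001,0,-1],[0,0,0.0015,0,-1],[0,0,0.0015,0,-1],[0,0,0.0015,0,-1]]}}

```text
time_s: 56.6
ee_pos: [597.8, -163.7, 13.1]
ee_rot: [-180.0, 0.0, 80.2]
force: [-0.8, -2.8, 2.1]
gripper_width: 15.9
gripper_force: 30.0
```

Emit:
{"fn": "apply_moves", "kwargs": {"deltas": [[0,0,0.0005,0,-1],[0,0,0.001,0,-1],[0,0,0.001,0,-1]]}}

```text
time_s: 56.9
ee_pos: [597.9, -163.8, 12.9]
ee_rot: [-180.0, 0.0, 80.2]
force: [-2.6, -2.7, 6.6]
gripper_width: 15.7
gripper_force: 30.0
```

It stops firmly at z = 12.9, against 13.6 expected for both feet home. I'll press lightly, release, and rise.

Emit:
{"fn": "apply_moves", "kwargs": {"deltas": [[0,0,0.001,0,-1],[0,0,0.001,0,-1],[0,0,0,0,-0.2],[0,0,0,0,-0.2],[0,0,0,0,-0.2]]}}

```text
time_s: 57.4
ee_pos: [597.8, -163.1, 11.6]
ee_rot: [-180.0, -0.0, 80.2]
force: [0.6, 0.0, 0.2]
gripper_width: 35.6
gripper_force: 0.0
```

Emit:
{"fn": "apply_moves", "kwargs": {"deltas": [[0,0,0,0,-0.2],[0,0,0,0,-0.2],[0,0,-0.01,0,-0.2],[0,0,-0.03,0,-0.1],[0,0,-0.07,0,0.2]]}}

```text
time_s: 57.9
ee_pos: [595.9, -163.0, 80.6]
ee_rot: [-179.6, -0.1, 80.2]
force: [0.2, -0.4, -0.0]
gripper_width: 46.3
gripper_force: 0.0
```

Emit:
{"fn": "apply_moves", "kwargs": {"deltas": [[-0.02,0,-0.04,0,0.2],[-0.06,0,-0.08,0,0.2],[-0.1,0,-0.08,0,0.2],[-0.1,0,-0.08,0,0.2],[-0.1,0,-0.08,0,0.2]]}}

```text
time_s: 58.4
ee_pos: [580.6, -262.8, 162.6]
ee_rot: [180.0, -0.0, 80.0]
force: [-0.7, 0.6, -1.4]
gripper_width: 54.6
gripper_force: 0.0
```

Emit:
{"fn": "apply_moves", "kwargs": {"deltas": [[0,0,0,0,0.2],[0,0,0,0,0.2],[0,0,0,0,0.2]]}}

```text
time_s: 58.7
ee_pos: [581.0, -261.0, 161.7]
ee_rot: [-179.9, -0.0, 80.3]
force: [-0.3, -0.5, 0.5]
gripper_width: 54.6
gripper_force: 0.0
```

Run:
```python
from h import *
im,cT,s=grab('wrist','w22.png'); np.save('w22.npy',cT[1]); print(s['time_s'],s['ee_pos'].round(1),s['ee_rot'].round(1),s['gripper_width'])
g=cv2.cvtColor(im,6).astype(float)
from scipy.optimize import brentq
o=np.array([598.5,-165.5]); a=np.radians(-9.8);ux=np.array([np.cos(a),np.sin(a)]);uy=np.array([-ux[1],ux[0]])
# expected px of bridge top points
E=lambda x,y,z:proj(cT,[*(o+x*ux+y*uy),z])[0].round(1)
print('ends',E(0,100,40),E(0,-100,40),'rib',E(0,30,65),E(0,-30,65),'ring',E(0,-146,58))
# rib blob
c0=E(0,0,65); 
for t in(90,120):
    try: c=blob(g<t,c0,200); print('rib',cv2.minAreaRect(c),rect(cT,c,65))
    except Exception as e: print(e)
# width along bridge -> height
p=[]
for y in list(range(-70,-32,6))+list(range(38,98,6)):
    q=E(0,y,40); 
    if not(3<q[1]<215 and 30<q[0]<610): continue
    r=int(q[1]); d=np.gradient(g[r-1:r+2].mean(0)); x=int(q[0]); l=x-38+np.argmax(d[x-38:x-8]); rr=x+8+np.argmin(d[x+8:x+38])
    W=lambda z:np.linalg.norm(np.subtract(*onplane(None,[(l,r),(rr,r)],z,cT=cT)))-26
    p.append((y,r,int(l),int(rr),round(brentq(W,-150,200),1)))
print(p)
```

```text
58.7 [ 581.  -261.   161.7] [-179.9   -0.    80.3] 54.55333687156671
ends [321.3 -51.1] [321.  184.6] rib [321.3  33.1] [321.2 110.3] ring [321.  236.9]
rib ((320.5, 69.5), (73.0, 17.0), 90.0) [ 598.3 -163.6   56.7   13.9   79.9]
rib ((320.0, 70.0), (74.0, 18.0), 90.0) [ 597.7 -164.    57.5   14.6   80.6]
[(-70, 153, 308, 329, -68.9), (-64, 146, 307, 334, 25.5), (-58, 140, 307, 334, 24.0), (-52, 133, 307, 334, 22.2), (-46, 127, 306, 334, 33.0), (-40, 120, 307, 358, 181.3), (-34, 113, 307, 334, 17.4), (38, 28, 306, 334, 11.5), (44, 20, 306, 335, 22.2), (50, 13, 306, 335, 20.9), (56, 5, 306, 335, 19.4)]
```

Run:
```python
from h import *
from scipy.optimize import brentq
cal=cams.get_calibration('wrist'); im=cv2.imread('pics/w22.png'); T=np.load('w22.npy'); cT=(cal,T); g=cv2.cvtColor(im,6).astype(float)
Ti=np.linalg.inv(T@np.linalg.inv(cal['tool_from_camera']))
res=[]
for r in list(range(4,30,3))+list(range(112,160,4)):
    d=np.gradient(g[r-1:r+2].mean(0)); sub=lambda k:k+(abs(d[k+1])-abs(d[k-1]))/(2*(2*abs(d[k])-abs(d[k+1])-abs(d[k-1]))+1e-9)
    l=298+np.argmax(d[298:314]); rr=328+np.argmin(d[328:342]); cl,cr=d[l],-d[rr]; l,rr=sub(l),sub(rr)
    W=lambda z:np.linalg.norm(np.subtract(*onplane(None,[(l,r),(rr,r)],z,cT=cT)))-26
    P=onplane(None,[((l+rr)/2,r)],40,cT=cT)[0]; print(r,round(l,1),round(rr,1),'z',round(brentq(W,-150,200),1),'tool',(Ti@np.r_[P,1])[:2].round(1),int(cl),int(cr))
col=g[150:230,314:327].mean(1); print([(150+i,int(v)) for i,v in enumerate(col)])
```

```text
4 305.9 335.4 z 24.4 tool [154.3   0.7] 30 14
7 306.0 335.3 z 23.7 tool [151.9   0.7] 29 13
10 306.0 335.3 z 24.3 tool [149.5   0.7] 24 13
13 306.0 335.1 z 23.0 tool [147.1   0.6] 23 14
16 306.0 335.0 z 21.6 tool [144.7   0.6] 24 16
19 305.9 334.9 z 22.0 tool [142.3   0.5] 25 17
22 305.7 335.3 z 29.9 tool [139.9   0.6] 42 34
25 305.6 335.5 z 34.2 tool [137.5   0.6] 53 46
28 306.4 334.2 z 9.2 tool [135.1   0.4] 10 6
112 307.2 334.0 z 14.0 tool [64.4  0.6] 8 5
116 307.2 333.9 z 14.5 tool [60.9  0.6] 9 6
120 306.8 334.1 z 23.4 tool [57.3  0.5] 23 21
124 306.4 334.4 z 32.9 tool [53.8  0.5] 30 34
128 306.5 334.4 z 32.1 tool [50.2  0.5] 23 31
132 307.0 334.2 z 24.7 tool [46.6  0.7] 13 19
136 307.2 334.2 z 22.0 tool [42.9  0.7] 14 18
140 307.3 334.2 z 22.2 tool [39.3  0.8] 15 18
144 307.5 334.1 z 20.7 tool [35.6  0.9] 14 19
148 307.7 334.1 z 17.4 tool [31.9  1. ] 13 18
152 308.1 333.5 z 6.4 tool [28.2  0.8] 10 2
156 308.1 328.2 z -85.9 tool [24.4 -1.6] 12 1
[(150, 239), (151, 239), (152, 239), (153, 239), (154, 239), (155, 239), (156, 239), (157, 239), (158, 238), (159, 239), (160, 239), (161, 238), (162, 239), (163, 238), (164, 238), (165, 238), (166, 238), (167, 238), (168, 238), (169, 238), (170, 238), (171, 238), (172, 238), (173, 238), (174, 237), (175, 237), (176, 237), (177, 238), (178, 237), (179, 237), (180, 236), (181, 228), (182, 187), (183, 228), (184, 236), (185, 232), (186, 164), (187, 125), (188, 119), (189, 117), (190, 115), (191, 116), (192, 130), (193, 184), (194, 199), (195, 203), (196, 205), (197, 205), (198, 206), (199, 205), (200, 200), (201, 194), (202, 190), (203, 187), (204, 186), (205, 182), (206, 176), (207, 170), (208, 166), (209, 167), (210, 170), (211, 176), (212, 185), (213, 198), (214, 202), (215, 204), (216, 202), (217, 200), (218, 199), (219, 197), (220, 163), (221, 121), (222, 106), (223, 106), (224, 104), (225, 105), (226, 104), (227, 105), (228, 104), (229, 104)]
```

The bridge's height matches on both sides of the rib (32–34 in both places by the same width measure), so it is level. Its near end sits just inside the lip (bridge end at row 182, lip at 183–185). Both feet are home. Now I'll fetch the spanner, gripping it deeper this time.

Emit:
{"fn": "apply_moves", "kwargs": {"deltas": [[0.03,-0.019,0,0,0.6],[0.06,-0.038,0,0,0.6],[0.09,-0.057,0,0,0.6],[0.12,-0.076,0,0,0.6],[0.15,-0.095,0,0,0.6]]}}

```text
time_s: 59.25
ee_pos: [512.2, -96.5, 162.1]
ee_rot: [-180.0, -0.0, 80.2]
force: [0.4, 0.7, 0.4]
gripper_width: 73.2
gripper_force: 0.0
```

Emit:
{"fn": "apply_moves", "kwargs": {"deltas": [[0.03,-0.019,0,0.1,0.6],[0.06,-0.038,0,0.2,0.6],[0.09,-0.057,0,0.3,0.6],[0.12,-0.076,0,0.4,0.6],[0.136,-0.0935,0,0.5,0.6]]}}

```text
time_s: 59.75
ee_pos: [443.2, 54.1, 162.2]
ee_rot: [-180.0, -0.0, 51.4]
force: [-0.2, -0.4, 0.8]
gripper_width: 72.9
gripper_force: 0.0
```

Emit:
{"fn": "apply_moves", "kwargs": {"deltas": [[0,0,0,0.14,0.6],[0,0,0,0.28,0.6],[0,0,0,0.42,0.6],[0,0,0,0.56,0.6],[0,0,0,0.7,0.6]]}}

```text
time_s: 60.25
ee_pos: [443.8, 52.3, 162.2]
ee_rot: [-180.0, -0.0, 11.1]
force: [0.3, -1.3, 0.0]
gripper_width: 72.6
gripper_force: 0.0
```

Emit:
{"fn": "apply_moves", "kwargs": {"deltas": [[0,0,0,0.135,0.6],[0,0,0,0.135,0.6],[0,0,0,0.135,0.6],[0,0,0,0.135,0.6]]}}

```text
time_s: 60.65
ee_pos: [444.0, 52.0, 162.1]
ee_rot: [-180.0, -0.0, 3.8]
force: [0.4, 0.0, 0.5]
gripper_width: 73.3
gripper_force: 0.0
```

Run:
```python
from h import *
im,cT,s=grab('wrist','w23.png'); print(s['time_s'],s['ee_pos'],s['ee_rot'],delta(443.4,52.7,3.8,30),s['gripper_width'])
H,S,V=cv2.split(cv2.cvtColor(im,40)); m=(H>5)&(H<16)&(S>120)&(V>90); m=cv2.morphologyEx(m.astype('uint8'),3,np.ones((3,3))); print(rect(cT,blob(m,proj(cT,[443,54,24])[0]),24))
```

```text
60.65 [443.97733339  51.95946459 162.13475928] [-1.79996785e+02 -2.39994039e-04  3.80495671e+00] (array([-0.0006, -0.0008,  0.1322]), -0.0004) 73.2629999193372
[443.2  54.9 110.1  49.3   3.8]
```

Emit:
{"fn": "apply_moves", "kwargs": {"deltas": [[0,-0.0008,0.03,0,0.6],[0,-0.0008,0.07,0,0.6],[0,-0.0008,0.11,0,0.6],[0,-0.0008,0.13,0,0.6],[0,-0.0008,0.13,0,0.6]]}}

```text
time_s: 61.2
ee_pos: [441.4, 52.4, 29.7]
ee_rot: [180.0, 0.4, 3.7]
force: [-0.3, 0.4, -0.2]
gripper_width: 73.1
gripper_force: 0.0
```

Emit:
{"fn": "apply_moves", "kwargs": {"deltas": [[0,0,0,0,-1],[0,0,0,0,-1],[0,0,0,0,-1],[0,0,0,0,-1],[0,0,0,0,-1]], "grip_force": 55}}

```text
time_s: 61.7
ee_pos: [444.4, 52.7, 32.8]
ee_rot: [-180.0, -0.1, 3.7]
force: [1.1, 0.6, 0.0]
gripper_width: 35.8
gripper_force: 0.0
```

Emit:
{"fn": "apply_moves", "kwargs": {"deltas": [[0,0,0,0,-1],[0,0,0,0,-1],[0,0,0,0,-1],[0,0,0,0,-1],[0,0,0,0,-1]]}}

```text
time_s: 62.2
ee_pos: [444.1, 52.7, 32.3]
ee_rot: [-180.0, -0.0, 3.7]
force: [-1.2, 0.6, 2.9]
gripper_width: 19.6
gripper_force: 55.0
```

Emit:
{"fn": "apply_moves", "kwargs": {"deltas": [[0,0,0,0,-1],[0,0,0,0,-1]]}}

```text
time_s: 62.4
ee_pos: [444.1, 52.7, 32.3]
ee_rot: [-180.0, -0.0, 3.7]
force: [-0.2, 1.5, 4.0]
gripper_width: 19.7
gripper_force: 55.0
```

Emit:
{"fn": "apply_moves", "kwargs": {"deltas": [[0,0,-0.015,0,-1],[0,0,-0.04,0,-1],[0,0,-0.075,0,-1],[0,0,-0.11,0,-1],[0,0,-0.13,0,-1]]}}

```text
time_s: 62.9
ee_pos: [444.8, 52.5, 164.1]
ee_rot: [180.0, -0.2, 3.7]
force: [0.1, -0.2, -1.9]
gripper_width: 19.7
gripper_force: 55.0
```

Emit:
{"fn": "apply_moves", "kwargs": {"deltas": [[0.006,0.02,0,0,-1],[0.015,0.05,0,0,-1],[0.027,0.09,0,0,-1],[0.039,0.13,0,0,-1],[0.051,0.17,0,0,-1]]}}

```text
time_s: 63.4
ee_pos: [505.5, -115.2, 161.2]
ee_rot: [-180.0, 0.1, 3.7]
force: [1.7, 0.6, -3.0]
gripper_width: 19.9
gripper_force: 55.0
```

Emit:
{"fn": "apply_moves", "kwargs": {"deltas": [[0.012,0.04,0,0,-1],[0.024,0.08,0,0,-1],[0.036,0.12,0,0,-1],[0.048,0.16,0,0,-1],[0.0576,0.1968,0,0,-1]]}}

```text
time_s: 63.9
ee_pos: [575.8, -308.3, 160.5]
ee_rot: [-179.9, 0.1, 3.6]
force: [1.4, -0.7, -2.8]
gripper_width: 19.8
gripper_force: 55.0
```

Emit:
{"fn": "apply_moves", "kwargs": {"deltas": [[0,0,0,-0.12,-1],[0,0,0,-0.26,-1],[0,0,0,-0.4,-1],[0,0,0,-0.54,-1],[0,0,0,-0.68,-1]]}}

```text
time_s: 64.4
ee_pos: [575.2, -306.4, 160.5]
ee_rot: [-179.9, 0.1, 43.0]
force: [-0.1, -0.2, -2.6]
gripper_width: 19.8
gripper_force: 55.0
```

Emit:
{"fn": "apply_moves", "kwargs": {"deltas": [[0,0,0,-0.12,-1],[0,0,0.01,-0.25,-1],[0,0,0.03,-0.38,-1],[0,0,0.05,-0.439,-1],[0,0,0.06,-0.439,-1]]}}

```text
time_s: 64.9
ee_pos: [574.2, -305.6, 98.9]
ee_rot: [-179.7, -0.0, 67.8]
force: [-0.0, -0.4, -2.6]
gripper_width: 19.7
gripper_force: 55.0
```

Emit:
{"fn": "apply_moves", "kwargs": {"deltas": [[0,0,0,0,-1],[0,0,0,0,-1],[0,0,0,0,-1]]}}

```text
time_s: 65.2
ee_pos: [576.6, -306.9, 103.2]
ee_rot: [179.9, 0.0, 67.8]
force: [0.7, -0.1, -2.2]
gripper_width: 19.7
gripper_force: 55.0
```

Run:
```python
from h import *
im,cT,s=grab('wrist','w24.png'); np.save('w24.npy',cT[1]); print(s['time_s'],s['ee_pos'],s['ee_rot'],s['force'],s['gripper_width'],delta(576.1,-306.6,67.8,90))
```

```text
65.2 [ 576.61057178 -306.88030394  103.20292461] [1.79880875e+02 1.08194132e-02 6.77611576e+01] [ 0.70805403 -0.1212708  -2.20886995] 19.687558441848495 (array([ 0.    , -0.0006,  0.0133]), -0.0006)
```

Run:
```python
from h import *
from scipy.optimize import least_squares
cal=cams.get_calibration('wrist')
for f,zt in(('w4',100.),('w24',108.9)):
    im=cv2.imread(f'pics/{f}.png'); T=np.load(f+'.npy'); cT=(cal,T); g=cv2.cvtColor(im,6).astype(float); inv=np.linalg.inv(T@np.linalg.inv(cal['tool_from_camera']))
    c0=proj(cT,(np.linalg.inv(inv)@[-3.3,-4,0,1])[:2].tolist()+[58])[0]; pts=[]
    for a in np.radians(np.r_[-85:-20:2,-160:-95:2]):
        d=np.array([np.cos(a),np.sin(a)]); rr=np.arange(38,75,.5); v=cv2.remap(g.astype('float32'),(c0[0]+rr*d[0]).astype('float32')[None],(c0[1]+rr*d[1]).astype('float32')[None],1)[0]
        P=onplane(None,np.c_[c0[0]+rr*d[0],c0[1]+rr*d[1]],58,cT=cT); q=(np.c_[P,np.ones(len(P))]@inv.T)[:,:2]
        R0=np.hypot(*(q-[-3.3,-4]).T); ok=(R0>36)&(R0<48); gd=np.gradient(v); gd[~ok]=0; k=np.argmin(gd)
        if gd[k]<-12: pts.append(q[k])
    pts=np.array(pts); s=least_squares(lambda p:np.hypot(*(pts-p).T)-42,[-3.3,-4],loss='soft_l1',f_scale=.5); print(f,'disc tool',s.x.round(2),len(pts),np.median(abs(s.fun)).round(2))
    tx=lambda px,z:(inv@np.r_[onplane(None,[px],z,cT=cT)[0],1])[:2].round(2)
    d=np.gradient(g[100:215,308:326].mean(1)); k=100+np.argsort(d)[:3]; print('tip rows',k,tx((317,k[0]),zt)); r=k[0]+12
    e=np.gradient(g[r-2:r+3].mean(0)); l=285+np.argmin(e[285:318]); rr=318+np.argmax(e[318:350]); print('sides',l,rr,tx((l,r),zt),tx((rr,r),zt))
```

```text
w4 disc tool [-3.74 -3.75] 60 0.22
tip rows [160 159 158] [38.68 -1.87]
sides 300 333 [ 30.71 -13.06] [30.69  8.63]
w24 disc tool [-2.44 -2.15] 48 0.14
tip rows [170 150 149] [38.45 -1.61]
sides 301 339 [ 31.42 -10.82] [31.41 11.02]
```

The disc is at tool (-2.4, -2.2) and the spanner's foot at (-3.4, 0.1). I'll shift +1.0 and -2.2 mm, then lower gradually.

Emit:
{"fn": "apply_moves", "kwargs": {"deltas": [[0.001,-0.002,0,0,-1],[0.001,-0.0022,0.004,0,-1],[0.001,-0.0022,0.01,0,-1],[0.001,-0.0022,0.018,0,-1],[0.001,-0.0022,0.018,0,-1]]}}

```text
time_s: 65.75
ee_pos: [573.2, -304.1, 82.2]
ee_rot: [-179.8, -0.0, 67.8]
force: [-0.6, -0.7, -2.1]
gripper_width: 19.8
gripper_force: 55.0
```

Emit:
{"fn": "apply_moves", "kwargs": {"deltas": [[0,0,0.003,0,-1],[0,0,0.005,0,-1],[0,0,0.006,0,-1],[0,0,0.006,0,-1],[0,0,0.006,0,-1]]}}

```text
time_s: 66.25
ee_pos: [574.4, -304.8, 78.3]
ee_rot: [180.0, -0.0, 67.8]
force: [0.0, -0.4, -1.8]
gripper_width: 19.8
gripper_force: 55.0
```

Emit:
{"fn": "apply_moves", "kwargs": {"deltas": [[0,0,0.002,0,-1],[0,0,0.004,0,-1],[0,0,0.005,0,-1],[0,0,0.005,0,-1]]}}

```text
time_s: 66.65
ee_pos: [574.1, -304.6, 72.8]
ee_rot: [-180.0, -0.0, 67.8]
force: [1.1, -0.2, -2.0]
gripper_width: 19.7
gripper_force: 55.0
```

Emit:
{"fn": "apply_moves", "kwargs": {"deltas": [[0,0,0.002,0,-1],[0,0,0.004,0,-1],[0,0,0.0055,0,-1],[0,0,0.0055,0,-1],[0,0,0.0055,0,-1]]}}

```text
time_s: 67.15
ee_pos: [574.3, -304.7, 67.5]
ee_rot: [-180.0, -0.0, 67.8]
force: [-0.8, 0.5, -1.6]
gripper_width: 19.8
gripper_force: 55.0
```

Emit:
{"fn": "apply_moves", "kwargs": {"deltas": [[0,0.0003,0.0005,0.1,-1],[-0.0001,0.0007,0.0005,0.2,-1],[-0.0002,0.001,0.0005,0.3,-1],[-0.0003,0.0013,0.0005,0.4,-1],[-0.0003,0.0013,0.0005,0.4,-1]]}}

```text
time_s: 67.65
ee_pos: [576.3, -305.5, 67.5]
ee_rot: [179.9, -0.1, 44.9]
force: [1.6, 0.7, -1.8]
gripper_width: 19.7
gripper_force: 55.0
```

Emit:
{"fn": "apply_moves", "kwargs": {"deltas": [[0,0.0003,0,0.1,-1],[-0.0001,0.0007,0,0.2,-1],[-0.0002,0.001,0,0.3,-1],[-0.0003,0.0013,0,0.4,-1],[-0.0003,0.0013,0,0.4,-1]]}}

```text
time_s: 68.15
ee_pos: [577.2, -307.0, 67.5]
ee_rot: [179.9, -0.1, 22.1]
force: [3.8, -0.3, -2.1]
gripper_width: 19.5
gripper_force: 55.0
```

Run:
```python
from h import *
s=env.state(); print(s['force'],s['torque'],s['ee_pos'],s['ee_rot'])
```

```text
[ 3.81900217 -0.28606208 -2.08670261] [-0.08845632 -0.57123774  0.09665012] [ 577.19466384 -306.98101908   67.53596861] [ 1.79901091e+02 -1.19402937e-01  2.20656068e+01]
```

Emit:
{"fn": "apply_moves", "kwargs": {"deltas": [[0.0003,0.0003,0,0.1,-1],[0.0003,0.0007,0,0.2,-1],[0.0003,0.001,0,0.3,-1],[0.0003,0.0013,0,0.4,-1],[0.0003,0.0013,0,0.4,-1]]}}

```text
time_s: 68.65
ee_pos: [577.6, -308.6, 67.5]
ee_rot: [179.9, -0.1, -0.8]
force: [2.8, -2.0, -2.5]
gripper_width: 19.6
gripper_force: 55.0
```

Emit:
{"fn": "apply_moves", "kwargs": {"deltas": [[0,0.0003,0,0.08,-1],[0,0.0004,0,0.14,-1],[0,0.0005,0,0.17,-1],[0,0.0005,0,0.17,-1]]}}

```text
time_s: 69.05
ee_pos: [577.5, -309.4, 67.6]
ee_rot: [179.9, -0.1, -10.5]
force: [3.1, -4.3, -2.4]
gripper_width: 19.8
gripper_force: 55.0
```

Run:
```python
from h import *
s=env.state(); print(s['force'],s['torque'],s['ee_pos'],s['ee_rot'])
```

```text
[ 3.0514533  -4.32393163 -2.3733958 ] [-1.01633096 -0.52535837  0.17661337] [ 577.52335615 -309.42346134   67.58065537] [ 1.79885838e+02 -1.32447163e-01 -1.05224451e+01]
```

Emit:
{"fn": "apply_moves", "kwargs": {"deltas": [[0,0,0,0.03,-1],[0,0,0,0.06,-1],[0,0,0,0.06,-1],[0,0,0,0.06,-1]]}}

```text
time_s: 69.45
ee_pos: [577.6, -309.8, 67.6]
ee_rot: [179.8, -0.2, -13.9]
force: [2.3, -5.2, -3.1]
gripper_width: 19.9
gripper_force: 55.0
```

```bash
python3 -c "
from h import *
s=env.state(); print(s['force'],s['torque'],s['ee_rot'])"
```

```text
[ 2.29516963 -5.16883743 -3.14247211] [-1.20286348 -0.52994111  0.34130617] [ 1.79846685e+02 -1.59126135e-01 -1.38829449e+01]
```

Emit:
{"fn": "apply_moves", "kwargs": {"deltas": [[0,-0.0005,0,0.02,-1],[0,-0.0005,0,0.04,-1],[0,-0.0005,0,0.04,-1],[0,-0.0005,0,0.04,-1]]}}

```text
time_s: 69.85
ee_pos: [577.7, -309.9, 67.7]
ee_rot: [179.7, -0.2, -15.9]
force: [3.0, -6.0, -3.3]
gripper_width: 19.9
gripper_force: 55.3
```

```bash
python3 -c "
from h import *
s=env.state(); print(s['force'],s['torque'],s['ee_rot'])"
```

```text
[ 3.02104444 -5.9737828  -3.34738533] [-1.42184818 -0.51702201  1.66276063] [ 1.79734664e+02 -1.72909633e-01 -1.58993159e+01]
```

The moment jumped to 1.66 N m at the locked stop. I'll ease off, lift out, and measure the ring's angle.

Emit:
{"fn": "apply_moves", "kwargs": {"deltas": [[0,0.0005,0,-0.05,-1],[0,0.0005,0,-0.075,-1],[0,0.0005,-0.008,-0.075,-1],[0,0.0005,-0.02,-0.075,-1],[0,0.0005,-0.05,-0.075,-1]]}}

```text
time_s: 70.35
ee_pos: [573.2, -305.6, 114.5]
ee_rot: [-179.7, 0.6, -12.1]
force: [0.5, 0.5, -2.0]
gripper_width: 19.7
gripper_force: 55.0
```

Emit:
{"fn": "apply_moves", "kwargs": {"deltas": [[0,0,-0.03,0,-1],[-0.02,0,-0.05,0,-1],[-0.05,0,-0.05,0,-1],[-0.08,0,-0.05,0,-1],[-0.09,0,-0.05,0,-1]]}}

```text
time_s: 70.85
ee_pos: [484.6, -286.9, 167.3]
ee_rot: [-179.8, 0.3, -12.1]
force: [0.5, -0.9, -2.5]
gripper_width: 19.7
gripper_force: 55.0
```

Emit:
{"fn": "apply_moves", "kwargs": {"deltas": [[0,-0.02,0,0,-1],[0,-0.05,0,0,-1],[0,-0.05,0,0,-1],[0,-0.05,0,0,-1],[0,-0.05,0,0,-1]]}}

```text
time_s: 71.35
ee_pos: [499.2, -240.6, 167.1]
ee_rot: [-180.0, 0.0, -12.1]
force: [0.1, -0.3, -1.9]
gripper_width: 19.8
gripper_force: 55.0
```

Run:
```python
from h import *
im,cT,s=grab('wrist','w25.png'); np.save('w25.npy',cT[1]); print(s['time_s'],s['ee_pos'],s['ee_rot'],s['gripper_width'],s['force'])
g=cv2.cvtColor(im,6).astype(int); a=np.radians(-9.8);ux=np.array([np.cos(a),np.sin(a)]);uy=np.array([-ux[1],ux[0]]);o=np.array([573.7,-308.4]);Q=[]
for k in(30,-30):
    px=proj(cT,[*(o+k*ux),58])[0]; print(px,end=' ')
    for t in(165,175):
        c=blob((g<t).astype('uint8'),px,15); 
        if len(c)>4 and cv2.contourArea(c)<400: e=cv2.fitEllipse(c); q=onplane(None,[e[0]],58,cT=cT)[0]; print(np.round(e[0],1),np.round(e[1],1),q.round(1))
    Q.append(q)
d=Q[0]-Q[1]; print(np.linalg.norm(d),np.degrees(np.arctan2(d[1],d[0])),(Q[0]+Q[1])/2)
```

```text
71.35 [ 499.16809069 -240.58756566  167.0922439 ] [-1.79991529e+02  3.72317891e-02 -1.21224902e+01] 19.824714808165336 [ 0.13012429 -0.25895057 -1.91247949]
[380.11015323  48.57256332] Traceback (most recent call last):
  File "<stdin>", line 9, in <module>
NameError: name 'q' is not defined. Did you mean: 'Q'?
```

Run:
```python
from h import *
im=cv2.imread('pics/w25.png'); cT=(cams.get_calibration('wrist'),np.load('w25.npy')); g=cv2.cvtColor(im,6).astype(int)
a=np.radians(-9.8);ux=np.array([np.cos(a),np.sin(a)]);o=np.array([573.7,-308.4]);Q=[]
for k in(30,-30):
    px=proj(cT,[*(o+k*ux),58])[0]; x,y=px.astype(int); roi=g[y-16:y+17,x-16:x+17]; t=(np.percentile(roi,85)+150)/2
    c=blob((roi<t).astype('uint8'),(16,16),20); e=cv2.fitEllipse(c); q=onplane(None,[np.array(e[0])+[x-16,y-16]],58,cT=cT)[0]; Q.append(q); print(px,t,np.round(e[:2],1).tolist(),cv2.contourArea(c),q.round(1))
d=Q[0]-Q[1]; print(np.linalg.norm(d),np.degrees(np.arctan2(d[1],d[0])),(Q[0]+Q[1])/2)
```

```text
[380.11015323  48.57256332] 173.5 [[16.4, 16.6], [15.5, 16.7]] 191.5 [ 603.2 -313.7   58. ]
[380.14184022 121.40255095] 178.5 [[16.6, 16.5], [14.0, 14.9]] 155.0 [ 544.  -303.7   58. ]
60.08371883957905 -9.625072001867027 [ 573.58136559 -308.71795604   58.        ]
```

The ring is at -9.6° against the carrier's -9.8°, so it is locked fully home. Now I'll return the spanner to its rest.

Emit:
{"fn": "apply_moves", "kwargs": {"deltas": [[-0.008,-0.02,0,0,-1],[-0.02,-0.05,0,0,-1],[-0.036,-0.09,0,0,-1],[-0.052,-0.13,0,0,-1],[-0.066,-0.16,0,0,-1]]}}

```text
time_s: 71.9
ee_pos: [467.8, -68.7, 167.1]
ee_rot: [-180.0, 0.0, -12.2]
force: [0.4, 0.4, -1.8]
gripper_width: 19.8
gripper_force: 55.0
```

Emit:
{"fn": "apply_moves", "kwargs": {"deltas": [[-0.014,-0.035,0,-0.07,-1],[-0.028,-0.07,0,-0.14,-1],[-0.04,-0.1,0,-0.21,-1],[-0.0486,-0.1163,0,-0.276,-1],[-0.0486,-0.1163,0,-0.276,-1]]}}

```text
time_s: 72.4
ee_pos: [444.8, 55.2, 167.2]
ee_rot: [-180.0, 0.0, 3.8]
force: [0.1, -1.0, -2.6]
gripper_width: 19.8
gripper_force: 55.0
```

Emit:
{"fn": "apply_moves", "kwargs": {"deltas": [[0,0,0.02,0,-1],[0,0,0.05,0,-1],[0,0,0.08,0,-1],[0,0,0.1,0,-1],[0,0,0.1,0,-1]]}}

```text
time_s: 72.9
ee_pos: [443.3, 52.4, 64.8]
ee_rot: [180.0, 0.4, 3.6]
force: [-0.7, -0.3, -2.0]
gripper_width: 19.6
gripper_force: 55.0
```

Emit:
{"fn": "apply_moves", "kwargs": {"deltas": [[0,0,0,0,-1],[0,0,0,0,-1],[0,0,0,0,-1]]}}

```text
time_s: 73.2
ee_pos: [446.5, 53.7, 68.4]
ee_rot: [-180.0, -0.2, 3.6]
force: [0.1, 0.7, -2.2]
gripper_width: 19.7
gripper_force: 55.0
```

```bash
python3 -c "
from h import *
s=env.state(); print(s['ee_pos'],s['ee_rot'],s['force'],delta(444.8,53.4,3.8,33))"
```

```text
[446.54982742  53.68450083  68.3918783 ] [-1.79994909e+02 -1.65691436e-01  3.64825564e+00] [ 0.12723424  0.74920985 -2.17320908] (array([-0.0019,  0.0002,  0.0354]), -0.0026)
```

Emit:
{"fn": "apply_moves", "kwargs": {"deltas": [[-0.001,0,0.01,-0.002,-1],[-0.001,0,0.02,-0.002,-1],[-0.001,0,0.022,-0.002,-1],[-0.001,0,0.026,-0.002,-1],[-0.001,0,0.026,-0.002,-1]]}}

```text
time_s: 73.7
ee_pos: [443.9, 53.8, 40.5]
ee_rot: [-180.0, 0.1, 3.8]
force: [-0.4, 0.1, -2.4]
gripper_width: 20.1
gripper_force: 55.0
```

Emit:
{"fn": "apply_moves", "kwargs": {"deltas": [[0,0,0.003,0,-1],[0,0,0.006,0,-1],[0,0,0.0085,0,-1],[0,0,0.0085,0,-1],[0,0,0.0085,0,-1]]}}

```text
time_s: 74.2
ee_pos: [444.3, 53.8, 32.6]
ee_rot: [-180.0, 0.0, 3.8]
force: [0.1, 0.9, -2.1]
gripper_width: 19.7
gripper_force: 55.0
```

Emit:
{"fn": "apply_moves", "kwargs": {"deltas": [[0,0,0.0005,0,-1],[0,0,0.001,0,-1],[0,0,0.001,0,-1]]}}

```text
time_s: 74.5
ee_pos: [444.5, 53.8, 32.3]
ee_rot: [-180.0, -0.0, 3.8]
force: [-1.9, 0.6, 5.1]
gripper_width: 19.8
gripper_force: 55.0
```

Seated. I'll release and rise, then run a last numeric check.

Emit:
{"fn": "apply_moves", "kwargs": {"deltas": [[0,0,-0.0005,0,0.6],[0,0,-0.0005,0,0.6],[0,0,-0.0005,0,0.6],[0,0,-0.0005,0,0.6],[0,0,-0.0005,0,0.6]]}}

```text
time_s: 75.0
ee_pos: [444.3, 53.8, 32.1]
ee_rot: [-180.0, 0.0, 3.8]
force: [-0.5, -0.4, -0.0]
gripper_width: 57.2
gripper_force: 0.0
```

Emit:
{"fn": "apply_moves", "kwargs": {"deltas": [[0,0,0,0,0.6],[0,0,0,0,0.6],[0,0,-0.03,0,0.6],[0,0,-0.08,0,0.6],[0,0,-0.13,0,0.6]]}}

```text
time_s: 75.5
ee_pos: [443.5, 53.7, 163.2]
ee_rot: [180.0, 0.1, 3.8]
force: [1.9, 0.6, -0.7]
gripper_width: 72.7
gripper_force: 0.0
```

Emit:
{"fn": "apply_moves", "kwargs": {"deltas": [[0,0.03,-0.04,0,0.6],[0,0.07,-0.08,0,0.6],[0,0.1,-0.08,0,0.6],[0,0.1,-0.08,0,0.6],[0,0.1,-0.08,0,0.6]]}}

```text
time_s: 76.0
ee_pos: [450.6, -46.2, 241.8]
ee_rot: [-180.0, 0.0, 3.7]
force: [-0.4, 0.4, -1.2]
gripper_width: 73.0
gripper_force: 0.0
```

Emit:
{"fn": "apply_moves", "kwargs": {"deltas": [[0,0,0,0,0.6],[0,0,0,0,0.6],[0,0,0,0,0.6]]}}

```text
time_s: 76.3
ee_pos: [450.7, -45.1, 241.6]
ee_rot: [-180.0, 0.1, 3.9]
force: [0.1, 0.2, 0.2]
gripper_width: 73.0
gripper_force: 0.0
```

Run:
```python
from h import *
im,cT,s=grab('wrist','w26.png'); print(s['time_s'],s['ee_pos'],s['ee_rot'],s['force'])
g=cv2.cvtColor(im,6).astype(int); H,S,V=cv2.split(cv2.cvtColor(im,40))
m=(H>5)&(H<16)&(S>120)&(V>90); m=cv2.morphologyEx(m.astype('uint8'),3,np.ones((3,3))); print('rest',rect(cT,blob(m,proj(cT,[443,54,24])[0]),24))
# spanner dark/grey in rest: low saturation region near grip top
p=proj(cT,[443,54,104])[0]; x,y=p.astype(int); sub=(S[y-60:y+60,x-60:x+60]<60)&(g[y-60:y+60,x-60:x+60]<125); print(p)
t,ct,_=grab('top','top26.png'); 
for n,f in(('top0.png',0),('top26.png',1)):
    a=cv2.imread('pics/'+n); q=proj(ct,[443.3,54.4,104])[0].astype(int); b=cv2.cvtColor(a,40)[q[1]-25:q[1]+26,q[0]-25:q[0]+26]; b2=(b[...,1]<60)&(b[...,2]<115)&(b[...,2]>40)
    w=cv2.cvtColor(a,40); o=(w[...,0]>5)&(w[...,0]<16)&(w[...,1]>90)&(w[...,2]>80)
    c=max([k for k in cv2.findContours(o[220:290,240:295].astype('uint8'),0,2)[0]],key=cv2.contourArea)+[240,220]; hull=np.zeros(o.shape,'uint8'); cv2.fillConvexPoly(hull,cv2.convexHull(c),1)
    inn=(hull>0)&~o; yy,xx=np.nonzero(inn); print(n,'rest',np.round(cv2.minAreaRect(c)[0],1),'spanner px centroid',xx.mean().round(1),yy.mean().round(1),inn.sum())
# ring finger / bars left on bench in top image
d=cv2.absdiff(cv2.imread('pics/top0.png'),cv2.imread('pics/top26.png')).max(2)
for k in cv2.findContours(cv2.morphologyEx((d>45).astype('uint8'),2,np.ones((3,3))),0,2)[0]:
    if cv2.contourArea(k)>60: print('changed',np.round(cv2.minAreaRect(k)[0]),cv2.contourArea(k))
```

```text
76.3 [450.68630759 -45.14674299 241.61985573] [-1.79973642e+02  6.25703058e-02  3.87904005e+00] [0.07024736 0.24810316 0.19263522]
rest [443.   54.2 110.5  51.7   2.2]
[220.82525454 178.70664465]
top0.png rest [265.2 256.1] spanner px centroid 264.0 257.3 385
top26.png rest [268.  276.5] spanner px centroid 270.0 277.0 1
changed [  7. 392.] 116.5
changed [277. 384.] 2026.5
changed [281. 362.] 553.5
changed [ 26. 360.] 1851.0
changed [ 20. 328.] 78.0
changed [327. 346.] 183.5
changed [320. 346.] 201.5
changed [334. 285.] 89.5
changed [334. 280.] 350.0
changed [375. 262.] 254.5
changed [242. 311.] 421.5
changed [435. 250.] 232.5
changed [339. 244.] 106.0
changed [332. 243.] 115.0
changed [283. 296.] 3069.5
changed [283. 209.] 274.0
changed [372. 200.] 71.0
changed [351. 195.] 126.0
changed [330. 192.] 69.0
changed [290. 175.] 277.5
```

```bash
python3 -c "
from workcell import env
print(env.job_done())"
```

```text
the job is handed in; nothing more can be done
None
```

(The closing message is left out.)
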